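# Sell the pulley from the bottom of the stack and fit it to the gearbox

## Robot

A 6-joint arm with a two-finger parallel gripper is mounted at the origin on the work surface. World frame = base frame: x ahead of the robot, y to its left, z up, the work surface at z = 0. Lengths are in m, angles in degrees, forces in N, time in s.
With the tool pointing down it reaches from about 0.4 to 0.825 m from the base axis. Payload 7 kg.
Tool frame: the origin (TCP) lies at the very end of the fingers, on their centre line; the grasp point (between the pads) lies 19 mm behind it; z points along the fingers, y is the line along which they close (so a half turn about z gives the same grasp; the last joint's range is limited). The gripper opens to 88 mm and grips with 3 to 60 N. Pads are 19 mm wide; open, the fingers measure 130 mm over their backs; the gripper's body (78 mm by 193 mm) begins 47 mm behind the grasp point.
Start: joints at [86.293, 20.546, 0.682, 0, -70.136, -16.507], TCP at [0.233, 0.633, 0.227] pointing down, gripper open.
Joint ranges: [-176.03, 176.03], [-82.01, 121.73], [-58.28, 71.71], [-173.87, 95.51], [-174.79, -0.11], [-173.66, 173.66]. Speed limits (degrees/s): [136.94, 136.94, 172.46, 180, 180, 180].

## Interface

Orientations are given as [roll, pitch, yaw] about the fixed x, y, z axes, in that order (R = Rz(yaw) Ry(pitch) Rx(roll)).
In Python, from plant import ctrl, cams, workorder gives the robot as it stands.
- The arm moves only by the tool play_rows, never from a script. Its argument "motion" is a list of rows, each an object of numbers: "x", "y", "z": the shift along the tool's x, y, z normalised to -1 to 1, where 1 is 0.025 m; "rx", "ry", "rz": the turn, a rotation vector about the tool's x, y, z normalised to -1 to 1, where 1 is 4 degrees. A call has 1 to 20 rows; each row shifts and turns the commanded pose from where the row before left it, along the tool's axes as they then stand; what a row does not reach is not made up. A row lasts 1/8 s, in which the tool goes at most 62.5 mm and 10.7 degrees, less where a joint would pass 70% of its speed; a pose out of reach is approached as far as the arm can. A call with a number of a shift or a turn outside -1 to 1 is refused whole. A call with a gripper value outside its range is refused whole. "fingers" is the opening, from -1 (shut) to 1 (fully open), set as the call begins (left out, the last holds). The fingers move at their own pace and stop on an object; the grip force is fixed at half the most. Time passes only in rows, so rows that do not move let the fingers close. It gives the time, the measured TCP pose, the force, the opening and the grip force at its end, in the units of the state.
- ctrl.get_obs(): the state, without advancing time (a new reading comes with each control period).
- cams.snapshot(name): name is "side" or "top" or "wrist"; returns the picture (480x640x3 uint8, blue, green, red); there is no depth.
- cams.get_calibration(name): a dict with "vertical_fov" (degrees; the focal length in pixels is half the picture's height over the tangent of half this angle, whatever the lens; pixels are square), "cx", "cy" (the principal point, pixels), "k1" (the pictures are not rectified: a ray, as slopes to the right and down, at radius r is drawn at 1 + k1 r^2 times it, then the intrinsics apply), "position" and "rotation" of the camera in the world. Camera axes: x right, y up, looking along -z (the intrinsics and any distortion apply to the point x, -y, -z); pixel columns grow to the right and rows downward; lengths in m; the calibration is good to about 2 mm. A picture is of the moment at which its call begins: read the wrist's pose just before it. get_calibration takes no time and is no camera call; for the wrist camera it gives the pose at the moment of the call.
- workorder.close_job(): hands the job in; it is judged then, once.
The state is a dict: "clock": time; "joint_pos": joint angles; "qvel": joint speeds; "tau": joint torques, N m; "tool_pos": TCP position; "orientation": TCP orientation; "force": force on the tool from outside, world axes, zero at the start; "moment": the same for the moment, N m; "opening": finger opening in m; "gripper_force": force on a finger pad.
Only numpy, scipy, OpenCV 4.12 (cv2) and the standard library are available. Lean on these libraries where they do the work, as an engineer would, in place of code of your own. Each camera call takes 0.05 s, during which the arm holds its last target. There are 200 camera calls.

## Task

The customer needs the largest of the three V-belt pulleys, the one at the bottom of its stock stand. Lay the two smaller pulleys flat, side by side, on the black rubber mat, and fit the largest onto the upright shaft of the customer's gearbox, turned so that its keyway drops over the key and it sits fully home against the collar, hub up as it was stored. At the end the other two must be back on the stand they came from, the medium one at the bottom and the small one on top of it; leave the sprockets, the grease tin and the carton where they are.

Things in the scene. Friction and masses are not known exactly. Their poses are not given: they have to be found in the camera images.
- pulley_large: Largest V-belt pulley, 0.75 kg: grooved rim 120 mm across from underside to 15 mm, then 44 mm round hub to 30 mm (grip this from above; fingertips 18 to 24 mm up). 28 mm through bore with a keyway 12 mm wide, 4.5 mm deep on one side. Bottom of the stack at the start, hub up; only its rim's edge shows. Origin: on the axis at the underside; z up; x from axis to keyway.
- pulley_medium: Medium V-belt pulley, 0.5 kg: grooved rim 95 mm across from underside to 15 mm, then 44 mm round hub to 30 mm (grip this from above; fingertips 18 to 24 mm up). 28 mm bore with a keyway, as on the largest. At the start in the middle of the stack, on the largest one's hub. Origin: on the axis at the underside; z up; x from axis to keyway.
- pulley_small: Small V-belt pulley, 0.3 kg: grooved rim 70 mm across from underside to 15 mm, then 44 mm round hub to 30 mm (grip this from above; fingertips 18 to 24 mm up). 28 mm bore with a keyway, as on the largest. At the start on top of the stack, on the medium one's hub. Origin: on the axis at the underside; z up; x from axis to keyway.
- stand: Fixed stock stand of the pulleys: 140 mm square grey steel plate, 8 mm thick, with an upright 12 mm rod in its middle up to 80 mm above the counter; bores go over it with 8 mm to spare all round. Undersides of stacked pulleys lie 8, 38 and 68 mm above the counter. Origin: on the rod's axis, at counter level; z up.
- mat: Side area: black rubber counter mat 250 x 150 mm, 3 mm thick, fixed flat on the counter, with room for the medium and small pulleys side by side along its length. Origin: its middle, at counter level; x along its length, z up.
- gearbox: Customer's fixed grey worm gearbox, its worm barrel on the key's side. Heights above counter: cover to 90 mm, 40 mm wide collar to 96, upright 25 mm shaft to 132; brass key, 8 mm wide, 3 proud, from 96 to 124. Pulley home: underside at 96; keyway off the key: stuck at 124. Clearance 1.5 mm round the shaft, 2 mm each side of key. Origin: shaft axis at counter level; z up; x to key.
- sprocket_large: Bystander: dark steel chain sprocket, toothed plate 110 mm across, 8 mm thick, 44 mm hub to 30 mm; the lower of two on a second stand like the pulleys' one. Origin: on the axis at the underside.
- sprocket_small: Bystander: dark steel chain sprocket, toothed plate 84 mm across, 8 mm thick, 44 mm hub to 30 mm; on the large sprocket, its top 68 mm above the counter (the rod there ends at 80 mm). Origin: on the axis at the underside.
- grease_tin: Bystander: upright round tin 66 mm across, 85 mm high, beyond the work. Origin: centre of its underside.
- carton: Bystander: bearing carton 70 x 70 x 40 mm, beyond the work. Origin: centre of its underside.
Things that resemble listed ones, but are neither listed nor needed, are in the scene too. Leave any orange or purple look-alike of the pulley_small alone.

How it is judged (in metres and radians):
On the way, in this order (a step that is already met when the one before it is completed fails the run):
1. the medium and the small pulley both lie flat on the mat, let go (x of pulley_medium in the frame of mat between -0.12 and 0.12 m and y of pulley_medium in the frame of mat between -0.07 and 0.07 m and z of each of pulley_medium, pulley_small in the frame of mat below 0.01 m and angle between each of pulley_medium, pulley_small's own z axis and vertical below 0.12 rad and linear speed of each of pulley_medium, pulley_small below 0.03 m/s and contact force between each of pulley_medium, pulley_small and the fingers below 0.2 N and x of pulley_small in the frame of mat between -0.12 and 0.12 m and y of pulley_small in the frame of mat between -0.07 and 0.07 m), for 0.2 s.
2. the largest pulley has been taken off the stand (horizontal distance between pulley_large and stand above 0.08 m), for 0.2 s.
At the end, for the whole second after the job is handed in: Large pulley on the shaft: underside within 5 mm of the collar, axis within 5 mm, keyway over the key; medium pulley on the stand's plate and small one on its hub, axes within 15 mm of the rod; all level (0.1 rad), released, at rest (horizontal distance between pulley_large and gearbox below 0.005 m and z of pulley_large in the frame of gearbox between 0.09 and 0.101 m and angle between the x axis of pulley_large and the x axis of gearbox, either way round below 0.35 rad and linear speed of each of pulley_large, pulley_medium, pulley_small below 0.02 m/s and angular speed of each of pulley_large, pulley_medium, pulley_small below 0.2 rad/s and angle between each of pulley_large, pulley_medium, pulley_small's own z axis and vertical below 0.1 rad and horizontal distance between each of pulley_medium, pulley_small and stand below 0.015 m and z of pulley_medium in the frame of stand between 0.003 and 0.014 m and z of pulley_small in the frame of stand between 0.032 and 0.045 m); the robot touches nothing.
It fails at once if the large sprocket is moved by more than 20 mm (distance of sprocket_large from where it was at the start of the episode above 0.02 m).
It fails at once if the small sprocket is moved by more than 20 mm (distance of sprocket_small from where it was at the start of the episode above 0.02 m).
It fails at once if the grease tin is moved by more than 20 mm (distance of grease_tin from where it was at the start of the episode above 0.02 m).
It fails at once if the carton is moved by more than 20 mm (distance of carton from where it was at the start of the episode above 0.02 m).
It also fails if it takes over 141 s, if anything falls off the work surface, if the arm or the gripper's body presses on something with over 40 N, if the wrist force passes 120 N, or if a joint passes its speed limit or range.

## Working session

There is one attempt and no reset: what is moved stays moved. The work goes in short steps, Python scripts to look and compute and a tool call to move; the robot and the scene stay as the last step left them, time stands still between calls to the robot, and variables do not carry over. Pictures are saved under pics/ and viewed, at most 15 in all, crops included, and the job is handed in when it is done.

Besides the shell and the picture viewer there is one more tool, called after "Call:" as name(argument=value, ...), one argument or row to a line, values as JSON. play_rows: Moves the arm, as the interface text tells. Its arguments: {"type":"object","properties":{"motion":{"type":"array"},"fingers":{"type":"number"}},"required":["motion"]}

```bash
ls; mkdir -p pics; cat > h.py <<'E'
import numpy as np, cv2
from plant import ctrl, cams, workorder
def cal(n):
    c=cams.get_calibration(n); c=dict(c); c['f']=240/np.tan(np.radians(c['vertical_fov'])/2); c['R']=np.array(c['rotation']).reshape(3,3); c['p']=np.array(c['position']); return c
def ray(c,u,v):
    K=np.array([[c['f'],0,c['cx']],[0,c['f'],c['cy']],[0,0,1.]])
    s=cv2.undistortPoints(np.array([[[u,v]]],float),K,np.array([c['k1'],0,0,0.]))[0,0]
    return c['R']@np.array([s[0],-s[1],-1.])
def onz(c,u,v,z):
    d=ray(c,u,v); return c['p']+d*(z-c['p'][2])/d[2]
def proj(c,P):
    q=c['R'].T@(np.array(P)-c['p']); s=np.array([q[0],-q[1]])/-q[2]; s=s*(1+c['k1']*(s@s)); return s*c['f']+[c['cx'],c['cy']]
E
python3 - <<'E'
from h import *
print(ctrl.get_obs())
for n in ["side","top","wrist"]:
    c=cal(n); im=cams.snapshot(n); cv2.imwrite(f'pics/{n}0.png',im); print(n,{k:np.round(v,3) for k,v in c.items() if k!='rotation'})
E
```

```text
pics
{'clock': 0.0, 'joint_pos': array([ 8.62936359e+01,  2.05919168e+01,  6.33241633e-01, -1.91385516e-02,
       -7.01360067e+01, -1.65080646e+01]), 'qvel': array([-0.01089998,  0.17619774, -0.0278013 ,  0.01091797, -0.11274859,
       -0.01549394]), 'tau': array([ 2.96361559e-04, -5.82723570e+01,  2.93050611e+01,  6.99729413e+00,
        7.00452380e-03, -1.61287462e-04]), 'tool_pos': array([0.23308489, 0.63295417, 0.2256163 ]), 'orientation': array([ 1.79904108e+02, -9.65660644e-03, -2.02209385e+01]), 'force': array([-0.08443826, -0.75275532,  0.34306651]), 'moment': array([ 0.03890298, -0.02279407,  0.00628398]), 'gripper_force': 0.0, 'opening': 0.08746431621471083}Traceback (most recent call last):
  File "<stdin>", line 4, in <module>
  File "h.py", line 4, in cal
    c=cams.get_calibration(n); c=dict(c); c['f']=240/np.tan(np.radians(c['vertical_fov'])/2); c['R']=np.array(c['rotation']).reshape(3,3); c['p']=np.array(c['position']); return c
                                                                                                     ~~~~~~~~~~~~~~~~~~~~~~~~~~~~~~~^^^^^
ValueError: cannot reshape array of size 3 into shape (3,3)
```

```bash
sed -i "s/np.array(c\['rotation'\]).reshape(3,3)/Rotation.from_euler('xyz',c['rotation'],degrees=True).as_matrix()/; 1a from scipy.spatial.transform import Rotation" h.py
python3 - <<'E'
from h import *
for n in ["side","top","wrist"]:
    c=cal(n); im=cams.snapshot(n); cv2.imwrite(f'pics/{n}0.png',im); print(n,{k:np.round(v,3) for k,v in c.items() })
E
```

```text
side {'vertical_fov': np.float64(49.41), 'cx': np.float64(325.922), 'cy': np.float64(235.054), 'k1': np.float64(-0.122), 'position': array([-0.038, -0.595,  0.687]), 'rotation': array([ 54.83 ,   0.474, -41.447]), 'f': np.float64(521.68), 'R': array([[ 0.75 ,  0.386, -0.538],
       [-0.662,  0.427, -0.616],
       [-0.008,  0.817,  0.576]]), 'p': array([-0.038, -0.595,  0.687])}
top {'vertical_fov': np.float64(43.125), 'cx': np.float64(318.13), 'cy': np.float64(243.189), 'k1': np.float64(-0.004), 'position': array([0.399, 0.094, 1.33 ]), 'rotation': array([  5.57 ,  -0.515, -90.714]), 'f': np.float64(607.334), 'R': array([[-0.012,  0.995, -0.097],
       [-1.   , -0.012,  0.01 ],
       [ 0.009,  0.097,  0.995]]), 'p': array([0.399, 0.094, 1.33 ])}
wrist {'vertical_fov': np.float64(71.504), 'cx': np.float64(320.189), 'cy': np.float64(233.449), 'k1': np.float64(-0.044), 'position': array([0.308, 0.606, 0.384]), 'rotation': array([-1.71720e+01, -3.60000e-02, -1.10279e+02]), 'f': np.float64(333.357), 'R': array([[-0.347,  0.896,  0.277],
       [-0.938, -0.331, -0.102],
       [ 0.001, -0.295,  0.955]]), 'p': array([0.308, 0.606, 0.384])}
```

View pics/top0.png

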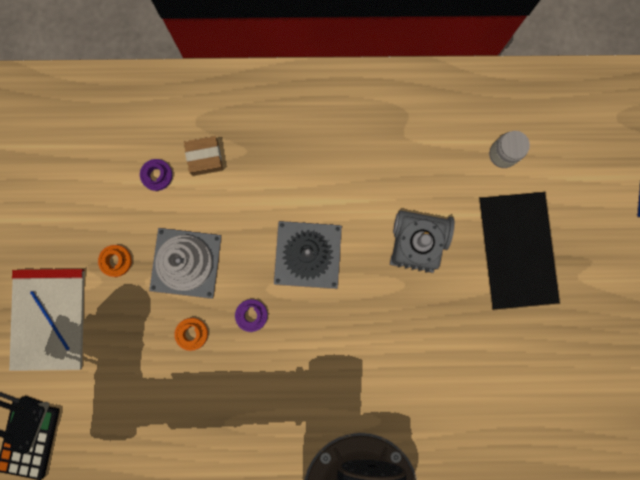

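View pics/side0.png

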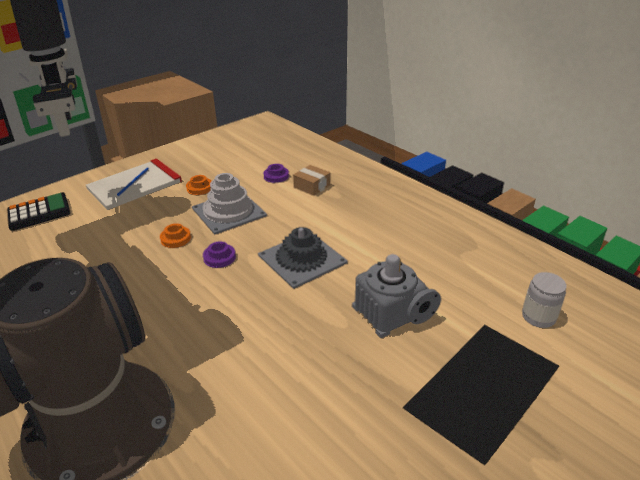

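```bash
python3 - <<'E'
from h import *
c=cal('top'); im=cv2.imread('pics/top0.png')
a=cv2.resize(im[222:302,140:230],(400,356),interpolation=cv2.INTER_CUBIC); b=cv2.resize(im[195:285,380:470],(396,396),interpolation=cv2.INTER_CUBIC)[:356]
cv2.imwrite('pics/crop1.png',np.hstack([a,b]))
g=cv2.cvtColor(im,cv2.COLOR_BGR2GRAY); hsv=cv2.cvtColor(im,cv2.COLOR_BGR2HSV)
print(np.round(proj(c,[0.233,0.633,0.2256])))
m=(g<45).astype(np.uint8); m[:,:460]=0; m[:180]=0; m[330:]=0
k=[x for x in cv2.findContours(m,0,2)[0] if cv2.contourArea(x)>3000 and cv2.boundingRect(x)[0]<600]
r=cv2.minAreaRect(k[0]); P=np.array([onz(c,u,v,.003)[:2] for u,v in cv2.boxPoints(r)]); print('mat',P.round(4).tolist(),P.mean(0),np.linalg.norm(np.diff(P,axis=0),axis=1))
# stand plates: low saturation
m=(hsv[...,1]<60).astype(np.uint8)
for x0,x1,name in [(140,232,'stand'),(265,350,'spr')]:
    s=np.zeros_like(m); s[215:305,x0:x1]=m[215:305,x0:x1]
    k=max(cv2.findContours(s,0,2)[0],key=cv2.contourArea); r=cv2.minAreaRect(k)
    P=np.array([onz(c,u,v,.008)[:2] for u,v in cv2.boxPoints(r)]); print(name,r,P.mean(0),np.linalg.norm(np.diff(P,axis=0),axis=1))
E
```

```text
[ 11. 400.]
mat [[0.6246, -0.2779], [0.641, -0.4244], [0.3932, -0.4422], [0.3777, -0.2982]] [ 0.50912231 -0.36069305] [0.14744296 0.24838402 0.14483159]
stand ((185.04617309570312, 262.63079833984375), (64.00192260742188, 63.753849029541016), 7.125016689300537) [0.48894424 0.37108792] [0.13868093 0.14012372 0.13858279]
spr ((307.4293212890625, 254.3701934814453), (63.6250114440918, 62.85407257080078), 3.9004933834075928) [0.50384023 0.10462   ] [0.13755946 0.13955898 0.13758997]
```

View pics/crop1.png

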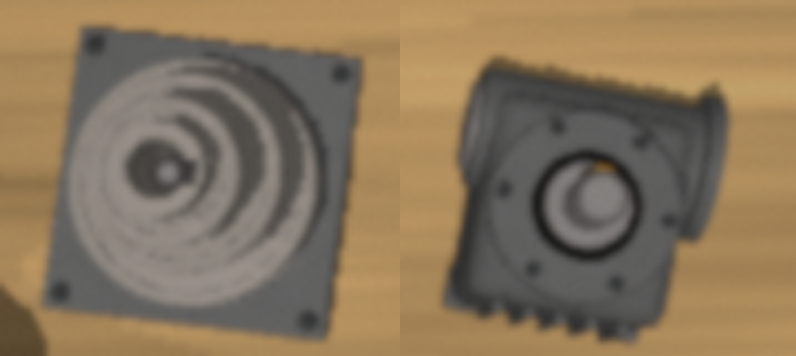

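Could be taken for the wanted pulleys: the silver stack at (186,262), orange rings at (115,260) and (192,333), purple rings at (157,175) and (252,315), and the dark sprocket stack at (307,254). I choose the silver stack on the grey plate; the close crop shows three bright tiers around a rod. On the gearbox the brass key is at about (426,232), on the barrel's side, and the shaft at (426,240).

Call:
play_rows(
  motion=[
    {"rz": -1},
    {"rz": -1},
    {"rz": -1},
    {"rz": -1},
    {"rz": -1},
    {"rz": -0.05},
    {"x": 0.93,"y": 0.95},
    {"x": 0.93,"y": 0.95},
    {"x": 0.93,"y": 0.95},
    {"x": 0.93,"y": 0.95},
    {"x": 0.93,"y": 0.95},
    {"x": 0.93,"y": 0.95},
    {"x": 0.93,"y": 0.95},
    {"x": 0.93,"y": 0.95},
    {"x": 0.93,"y": 0.95},
    {"x": 0.93,"y": 0.95},
    {"x": 0.93,"y": 0.95},
    {},
    {},
    {},
  ],
  fingers=1,
)

```text
$.motion[0]: bad value
```

```bash
python3 - <<'E'
from h import *
o=ctrl.get_obs(); print(o['clock'],o['tool_pos'],o['orientation'],o['joint_pos'],o['force'])
c=cal('wrist'); im=cams.snapshot('wrist'); cv2.imwrite('pics/w1.png',im)
print(c['p'],c['rotation'],proj(c,[.489,.371,.098]),proj(c,[.489,.371,.08]))
E
```

```text
0.15 [0.23316084 0.63305925 0.22585872] [ 1.79928807e+02 -8.90961353e-03 -2.02201128e+01] [ 8.62912113e+01  2.05804713e+01  6.45369736e-01 -1.24309555e-02
 -7.01356888e+01 -1.65070985e+01] [-0.12128906  0.2305494   0.64241754]
[0.30816375 0.6064799  0.38442292] [-1.71720837e+01 -2.33157073e-02 -1.10277888e+02] [ 546.07272328 -230.36537392] [ 532.7086579  -210.08888836]
```

View pics/w1.png

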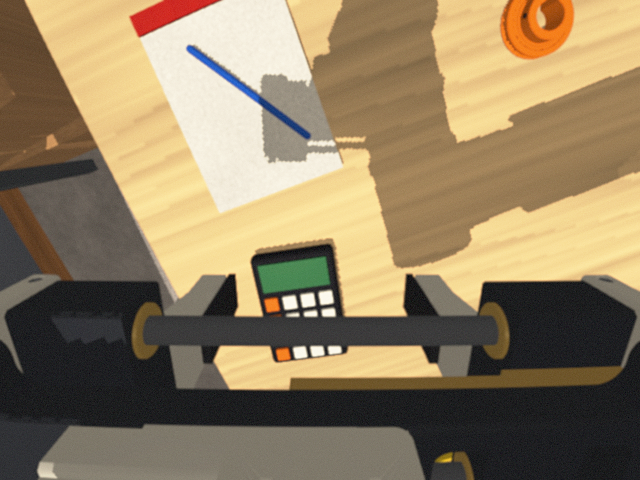

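Call:
play_rows(
  motion=[
    {"x": 0,"y": 0,"z": 0,"rx": 0,"ry": 0,"rz": -1},
    {"x": 0,"y": 0,"z": 0,"rx": 0,"ry": 0,"rz": -1},
    {"x": 0,"y": 0,"z": 0,"rx": 0,"ry": 0,"rz": -1},
    {"x": 0,"y": 0,"z": 0,"rx": 0,"ry": 0,"rz": -1},
    {"x": 0,"y": 0,"z": 0,"rx": 0,"ry": 0,"rz": -1},
    {"x": 0,"y": 0,"z": 0,"rx": 0,"ry": 0,"rz": -0.05},
    {"x": 0.71,"y": 0.95,"z": 0,"rx": 0,"ry": 0,"rz": 0},
    {"x": 0.71,"y": 0.95,"z": 0,"rx": 0,"ry": 0,"rz": 0},
    {"x": 0.71,"y": 0.95,"z": 0,"rx": 0,"ry": 0,"rz": 0},
    {"x": 0.71,"y": 0.95,"z": 0,"rx": 0,"ry": 0,"rz": 0},
    {"x": 0.71,"y": 0.95,"z": 0,"rx": 0,"ry": 0,"rz": 0},
    {"x": 0.71,"y": 0.95,"z": 0,"rx": 0,"ry": 0,"rz": 0},
    {"x": 0.71,"y": 0.95,"z": 0,"rx": 0,"ry": 0,"rz": 0},
    {"x": 0.71,"y": 0.95,"z": 0,"rx": 0,"ry": 0,"rz": 0},
    {"x": 0.71,"y": 0.95,"z": 0,"rx": 0,"ry": 0,"rz": 0},
    {"x": 0.71,"y": 0.95,"z": 0,"rx": 0,"ry": 0,"rz": 0},
    {"x": 0.71,"y": 0.95,"z": 0,"rx": 0,"ry": 0,"rz": 0},
    {"x": 0,"y": 0,"z": 0,"rx": 0,"ry": 0,"rz": 0},
    {"x": 0,"y": 0,"z": 0,"rx": 0,"ry": 0,"rz": 0},
  ],
  fingers=1,
)

```text
clock: 2.58
tool_pos: [0.4287, 0.3716, 0.2268]
orientation: [-180.0, -0.0, -0.1]
force: [0.1, -0.9, 0.4]
opening: 0.0877
gripper_force: 0.0
```

```bash
python3 - <<'E'
from h import *
o=ctrl.get_obs(); print(o['clock'],o['tool_pos'],o['orientation'],o['joint_pos'],o['force'])
c=cal('wrist'); im=cams.snapshot('wrist'); cv2.imwrite('pics/w2.png',im)
print(c['p'],c['rotation'],proj(c,[.489,.371,.098]),proj(c,[.489,.371,.08]))
E
```

```text
2.575 [0.42868448 0.37158498 0.22677435] [-1.79971723e+02 -1.12523361e-02 -7.59885267e-02] [ 6.06761992e+01  1.04301665e+01 -1.31737231e+01 -4.36403761e-03
 -6.63659406e+01  2.92495635e+01] [ 0.06941825 -0.92756441  0.39643651]
[0.50856496 0.37222186 0.38534436] [-17.14783354   0.09561656 -90.13626707] [322.26213265 155.1273038 ] [322.17567118 153.73057191]
```

View pics/w2.png

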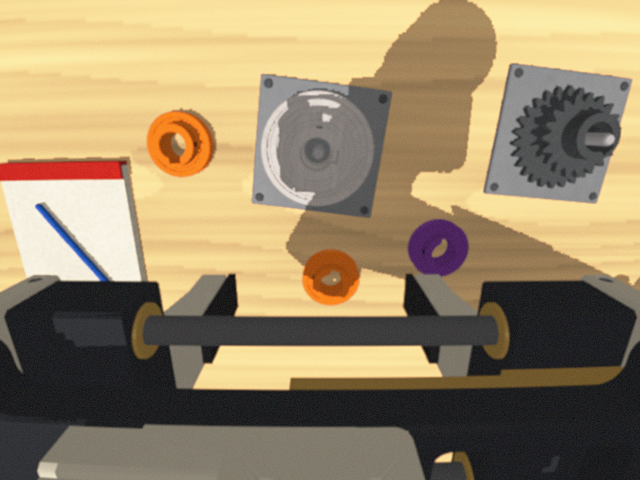

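```bash
python3 - <<'E'
from h import *
c=dict(cal('wrist')); im=cv2.imread('pics/w2.png')
P=np.array([onz(c,u,v,.008)[:2] for u,v in [(263,74),(391,92),(370,216),(252,203)]]); print(P.mean(0),np.linalg.norm(np.diff(P,axis=0),axis=1))
print('hub/rod',onz(c,316.5,151,.089))
hsv=cv2.cvtColor(im,cv2.COLOR_BGR2HSV)
s=im[60:230,240:400]; big=cv2.resize(s,None,fx=4.5,fy=4.5,interpolation=cv2.INTER_CUBIC)
big=cv2.convertScaleAbs(big,alpha=1.3); cv2.imwrite('pics/w2c.png',big[:600])
E
```

```text
[0.48903429 0.37469558] [0.13559852 0.1361208  0.13772299]
hub/rod [0.49165836 0.37639146 0.089     ]
```

View pics/w2c.png

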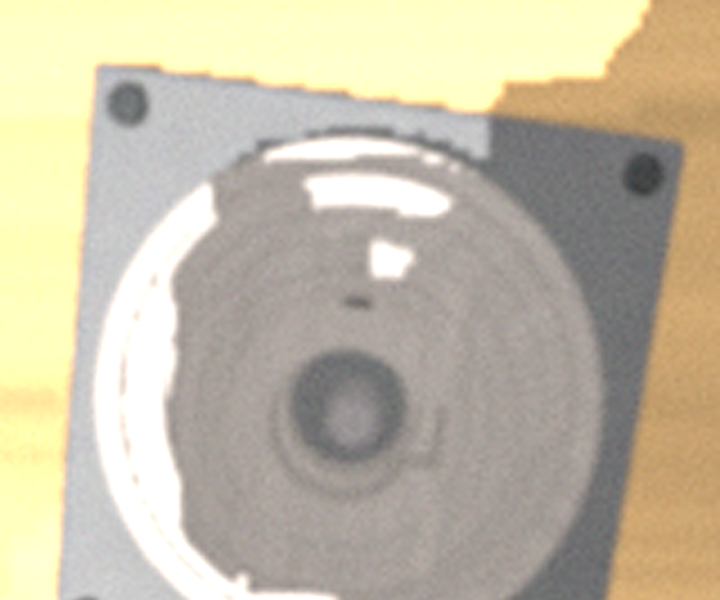

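Wrist view: the stack's bore is at about (317,151), the plate's corners at (263,74)–(370,216), and the measured plate sides of 136–138 mm agree with 140. Now I go down on the small pulley.

Call:
play_rows(
  motion=[
    {"x": 0.82,"y": -0.04,"z": 0,"rx": 0,"ry": 0,"rz": 0},
    {"x": 0.82,"y": -0.04,"z": 0,"rx": 0,"ry": 0,"rz": 0},
    {"x": 0.82,"y": -0.04,"z": 0,"rx": 0,"ry": 0,"rz": 0},
    {"x": 0,"y": 0,"z": 0.92,"rx": 0,"ry": 0,"rz": 0},
    {"x": 0,"y": 0,"z": 0.92,"rx": 0,"ry": 0,"rz": 0},
    {"x": 0,"y": 0,"z": 0.92,"rx": 0,"ry": 0,"rz": 0},
    {"x": 0,"y": 0,"z": 0.92,"rx": 0,"ry": 0,"rz": 0},
    {"x": 0,"y": 0,"z": 0.92,"rx": 0,"ry": 0,"rz": 0},
    {"x": 0,"y": 0,"z": 0.92,"rx": 0,"ry": 0,"rz": 0},
    {"x": 0,"y": 0,"z": 0,"rx": 0,"ry": 0,"rz": 0},
    {"x": 0,"y": 0,"z": 0,"rx": 0,"ry": 0,"rz": 0},
  ],
)

```text
clock: 4.0
tool_pos: [0.4909, 0.3754, 0.0891]
orientation: [-180.0, -0.0, -0.0]
force: [0.7, 0.1, 0.3]
opening: 0.0876
gripper_force: 0.0
```

Call:
play_rows(
  motion=[
    {"x": 0,"y": 0,"z": 0,"rx": 0,"ry": 0,"rz": 0},
    {"x": 0,"y": 0,"z": 0,"rx": 0,"ry": 0,"rz": 0},
    {"x": 0,"y": 0,"z": 0,"rx": 0,"ry": 0,"rz": 0},
    {"x": 0,"y": 0,"z": 0,"rx": 0,"ry": 0,"rz": 0},
    {"x": 0,"y": 0,"z": 0,"rx": 0,"ry": 0,"rz": 0},
    {"x": 0,"y": 0,"z": 0,"rx": 0,"ry": 0,"rz": 0},
  ],
  fingers=-1,
)

```text
clock: 4.75
tool_pos: [0.4899, 0.3752, 0.0887]
orientation: [-180.0, -0.0, -0.0]
force: [-0.5, 0.0, 1.2]
opening: 0.0434
gripper_force: 30.0
```

Call:
play_rows(
  motion=[
    {"x": 0,"y": 0,"z": -1,"rx": 0,"ry": 0,"rz": 0},
    {"x": 0,"y": 0,"z": -1,"rx": 0,"ry": 0,"rz": 0},
    {"x": 0,"y": 0,"z": -1,"rx": 0,"ry": 0,"rz": 0},
    {"x": 0,"y": 0,"z": -1,"rx": 0,"ry": 0,"rz": 0},
    {"x": 0.1,"y": 0.97,"z": 0,"rx": 0,"ry": 0,"rz": 0},
    {"x": 0.1,"y": 0.97,"z": 0,"rx": 0,"ry": 0,"rz": 0},
    {"x": 0.1,"y": 0.97,"z": 0,"rx": 0,"ry": 0,"rz": 0},
    {"x": 0.1,"y": 0.97,"z": 0,"rx": 0,"ry": 0,"rz": 0},
    {"x": 0.1,"y": 0.97,"z": 0,"rx": 0,"ry": 0,"rz": 0},
    {"x": 0.1,"y": 0.97,"z": 0,"rx": 0,"ry": 0,"rz": 0},
    {"x": 0.1,"y": 0.97,"z": 0,"rx": 0,"ry": 0,"rz": 0},
    {"x": 0.1,"y": 0.97,"z": 0,"rx": 0,"ry": 0,"rz": 0},
    {"x": 0.1,"y": 0.97,"z": 0,"rx": 0,"ry": 0,"rz": 0},
    {"x": 0.1,"y": 0.97,"z": 0,"rx": 0,"ry": 0,"rz": 0},
    {"x": 0.1,"y": 0.97,"z": 0,"rx": 0,"ry": 0,"rz": 0},
    {"x": 0.1,"y": 0.97,"z": 0,"rx": 0,"ry": 0,"rz": 0},
    {"x": 0.1,"y": 0.97,"z": 0,"rx": 0,"ry": 0,"rz": 0},
    {"x": 0.1,"y": 0.97,"z": 0,"rx": 0,"ry": 0,"rz": 0},
    {"x": 0.1,"y": 0.97,"z": 0,"rx": 0,"ry": 0,"rz": 0},
  ],
)

```text
clock: 7.12
tool_pos: [0.5273, 0.0098, 0.1886]
orientation: [-180.0, -0.0, -0.0]
force: [0.3, 0.1, -3.3]
opening: 0.0433
gripper_force: 30.0
```

Call:
play_rows(
  motion=[
    {"x": 0.1,"y": 0.97,"z": 0,"rx": 0,"ry": 0,"rz": 0},
    {"x": 0.1,"y": 0.97,"z": 0,"rx": 0,"ry": 0,"rz": 0},
    {"x": 0.1,"y": 0.97,"z": 0,"rx": 0,"ry": 0,"rz": 0},
    {"x": 0.1,"y": 0.97,"z": 0,"rx": 0,"ry": 0,"rz": 0},
    {"x": 0.1,"y": 0.97,"z": 0,"rx": 0,"ry": 0,"rz": 0},
    {"x": 0.1,"y": 0.97,"z": 0,"rx": 0,"ry": 0,"rz": 0},
    {"x": 0.1,"y": 0.97,"z": 0,"rx": 0,"ry": 0,"rz": 0},
    {"x": 0.1,"y": 0.97,"z": 0,"rx": 0,"ry": 0,"rz": 0},
    {"x": 0.1,"y": 0.97,"z": 0,"rx": 0,"ry": 0,"rz": 0},
    {"x": 0.1,"y": 0.97,"z": 0,"rx": 0,"ry": 0,"rz": 0},
    {"x": 0.1,"y": 0.97,"z": 0,"rx": 0,"ry": 0,"rz": 0},
    {"x": 0.1,"y": 0.97,"z": 0,"rx": 0,"ry": 0,"rz": 0},
    {"x": 0.1,"y": 0.97,"z": 0,"rx": 0,"ry": 0,"rz": 0},
    {"x": 0.1,"y": 0.97,"z": 0,"rx": 0,"ry": 0,"rz": 0},
    {"x": 0.1,"y": 0.97,"z": 0,"rx": 0,"ry": 0,"rz": 0},
    {"x": 0,"y": 0,"z": 0,"rx": 0,"ry": 0,"rz": 0},
    {"x": 0,"y": 0,"z": 0,"rx": 0,"ry": 0,"rz": 0},
  ],
)

```text
clock: 9.25
tool_pos: [0.5644, -0.3526, 0.1883]
orientation: [-180.0, 0.0, -0.0]
force: [0.1, 0.6, -3.1]
opening: 0.0432
gripper_force: 30.0
```

Call:
play_rows(
  motion=[
    {"x": 0,"y": 0.1,"z": 1,"rx": 0,"ry": 0,"rz": 0},
    {"x": 0,"y": 0,"z": 1,"rx": 0,"ry": 0,"rz": 0},
    {"x": 0,"y": 0,"z": 1,"rx": 0,"ry": 0,"rz": 0},
    {"x": 0,"y": 0,"z": 1,"rx": 0,"ry": 0,"rz": 0},
    {"x": 0,"y": 0,"z": 1,"rx": 0,"ry": 0,"rz": 0},
    {"x": 0,"y": 0,"z": 0.9,"rx": 0,"ry": 0,"rz": 0},
    {"x": 0,"y": 0,"z": 0.4,"rx": 0,"ry": 0,"rz": 0},
    {"x": 0,"y": 0,"z": 0.24,"rx": 0,"ry": 0,"rz": 0},
    {"x": 0,"y": 0,"z": 0,"rx": 0,"ry": 0,"rz": 0},
    {"x": 0,"y": 0,"z": 0,"rx": 0,"ry": 0,"rz": 0},
  ],
)

```text
clock: 10.5
tool_pos: [0.5653, -0.3551, 0.026]
orientation: [180.0, -0.1, -0.0]
force: [-0.5, 0.9, -2.3]
opening: 0.0432
gripper_force: 30.0
```

Call:
play_rows(
  motion=[
    {"x": 0,"y": 0,"z": 0,"rx": 0,"ry": 0,"rz": 0},
    {"x": 0,"y": 0,"z": 0,"rx": 0,"ry": 0,"rz": 0},
    {"x": 0,"y": 0,"z": 0,"rx": 0,"ry": 0,"rz": 0},
    {"x": 0,"y": 0,"z": 0,"rx": 0,"ry": 0,"rz": 0},
    {"x": 0,"y": 0,"z": -1,"rx": 0,"ry": 0,"rz": 0},
    {"x": 0,"y": 0,"z": -1,"rx": 0,"ry": 0,"rz": 0},
    {"x": 0,"y": 0,"z": -1,"rx": 0,"ry": 0,"rz": 0},
    {"x": 0,"y": 0,"z": -1,"rx": 0,"ry": 0,"rz": 0},
    {"x": 0,"y": 0,"z": -1,"rx": 0,"ry": 0,"rz": 0},
    {"x": 0,"y": 0,"z": -1,"rx": 0,"ry": 0,"rz": 0},
    {"x": 0,"y": 0,"z": -1,"rx": 0,"ry": 0,"rz": 0},
    {"x": -0.48,"y": -1,"z": 0,"rx": 0,"ry": 0,"rz": 0},
    {"x": -0.48,"y": -1,"z": 0,"rx": 0,"ry": 0,"rz": 0},
    {"x": -0.48,"y": -1,"z": 0,"rx": 0,"ry": 0,"rz": 0},
    {"x": -0.48,"y": -1,"z": 0,"rx": 0,"ry": 0,"rz": 0},
    {"x": -0.48,"y": -1,"z": 0,"rx": 0,"ry": 0,"rz": 0},
    {"x": -0.48,"y": -1,"z": 0,"rx": 0,"ry": 0,"rz": 0},
    {"x": -0.48,"y": -1,"z": 0,"rx": 0,"ry": 0,"rz": 0},
    {"x": -0.48,"y": -1,"z": 0,"rx": 0,"ry": 0,"rz": 0},
    {"x": 0,"y": 0,"z": 0,"rx": 0,"ry": 0,"rz": 0},
  ],
  fingers=1,
)

```text
clock: 13.0
tool_pos: [0.4682, -0.1538, 0.2006]
orientation: [-180.0, -0.1, 0.1]
force: [0.5, -1.1, 0.7]
opening: 0.0878
gripper_force: 0.0
```

```bash
python3 - <<'E'
from h import *
o=ctrl.get_obs(); print(o['clock'],o['tool_pos'],o['orientation'])
c=cal('wrist'); im=cams.snapshot('wrist'); cv2.imwrite('pics/w3.png',im)
np.save('w3.npy',c,allow_pickle=True)
E
```

```text
13.0 [ 0.46824069 -0.15379968  0.20059139] [-1.79984063e+02 -5.76692655e-02  8.74639150e-02]
```

View pics/w3.png

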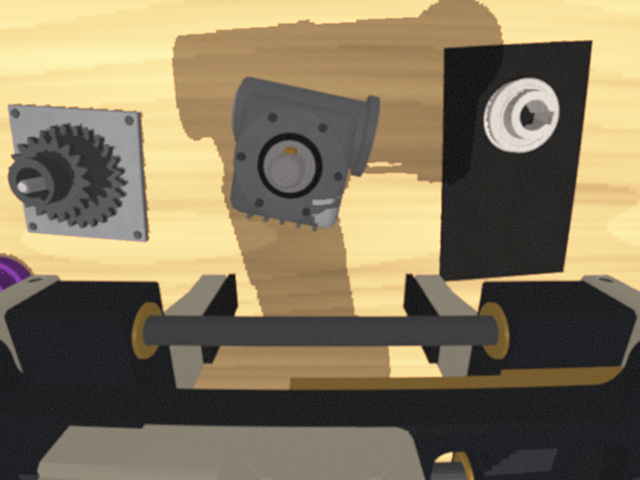

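Wrist view: the small pulley lies on the mat at (521,116), and the gearbox collar is at (290,166) with the brass key above the shaft at (290,151).

```bash
python3 - <<'E'
from h import *
c=np.load('w3.npy',allow_pickle=True).item(); im=cv2.imread('pics/w3.png')
B=np.array([(272,118),(322,128),(338,177),(306,213),(259,203),(241,157)],float)
g=cv2.cvtColor(im,cv2.COLOR_BGR2GRAY).astype(float)
for i,(u,v) in enumerate(B):
    u,v=int(u),int(v); w=g[v-7:v+8,u-7:u+8]; w=np.clip(np.median(w)-w-10,0,None); yy,xx=np.mgrid[-7:8,-7:8]; B[i]=[u+(w*xx).sum()/w.sum(),v+(w*yy).sum()/w.sum()]
W=np.array([onz(c,u,v,.09)[:2] for u,v in B]); print(B.round(1).tolist()); print(W.round(4).tolist(),W.mean(0),[((W[i]+W[i+3])/2).round(4).tolist() for i in range(3)], np.linalg.norm(W-W.mean(0),axis=1).round(4))
d=W-W.mean(0); print(np.degrees(np.arctan2(d[:,1],d[:,0])))
hsv=cv2.cvtColor(im,cv2.COLOR_BGR2HSV)
r=hsv[130:205,250:330]; m=(r[...,1]>110).astype(np.uint8)
ys,xs=np.nonzero(m); k=(xs.mean()+250,ys.mean()+130); print('key px',k,len(xs),onz(c,*k,.124))
m=np.zeros(g.shape,np.uint8); m[125:210,245:335]=(g[125:210,245:335]<45)
k=max(cv2.findContours(m,0,2)[0],key=cv2.contourArea); e=cv2.fitEllipse(k); print('ring',e,onz(c,*e[0],.09),onz(c,*e[0],.096))
# small pulley hub
m=np.zeros(g.shape,np.uint8); m[60:170,470:575]=(g[60:170,470:575]>110)
k=max(cv2.findContours(m,0,2)[0],key=cv2.contourArea); e=cv2.fitEllipse(k); print('rim',e,onz(c,*e[0],.018))
cv2.imwrite('pics/w3c.png',cv2.resize(im[95:235,220:390],None,fx=4.2,fy=4.2,interpolation=cv2.INTER_CUBIC))
ct=cal('top'); print('top shaft',onz(ct,425.9,239.8,.132))
E
```

```text
[[272.2, 117.0], [322.4, 127.5], [337.7, 176.1], [305.8, 211.6], [258.8, 202.4], [240.8, 156.2]]
[[0.5586, -0.1157], [0.5508, -0.1542], [0.5134, -0.1666], [0.484, -0.1406], [0.4918, -0.102], [0.5292, -0.0896]] [ 0.52130918 -0.1281324 ] [[0.5213, -0.1282], [0.5213, -0.1281], [0.5213, -0.1281]] [0.0393 0.0394 0.0393 0.0393 0.0394 0.0393]
[  18.44444172  -41.46120171 -101.62211261 -161.45262438  138.47750003
   78.47127446]
key px (np.float64(290.86734693877554), np.float64(155.4387755102041)) 98 [ 0.53193952 -0.13232695  0.124     ]
ring ((289.5893859863281, 165.21133422851562), (62.593441009521484, 64.29044342041016), 150.13677978515625) [ 0.52199066 -0.12815121  0.09      ] [ 0.52256973 -0.12870314  0.096     ]
rim ((521.2186279296875, 115.27568054199219), (69.31523132324219, 80.3880386352539), 48.16674041748047) [ 0.56494751 -0.35039748  0.018     ]
top shaft [ 0.51994487 -0.13185028  0.132     ]
```

View pics/w3c.png

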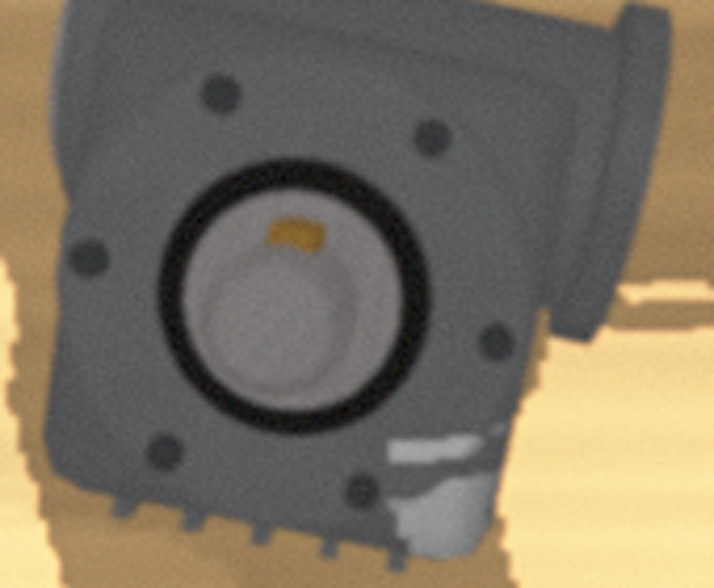

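Call:
play_rows(
  motion=[
    {"x": 0.04,"y": -1,"z": 0,"rx": 0,"ry": 0,"rz": 0},
    {"x": 0.04,"y": -1,"z": 0,"rx": 0,"ry": 0,"rz": 0},
    {"x": 0.04,"y": -1,"z": 0,"rx": 0,"ry": 0,"rz": 0},
    {"x": 0.04,"y": -1,"z": 0,"rx": 0,"ry": 0,"rz": 0},
    {"x": 0.04,"y": -1,"z": 0,"rx": 0,"ry": 0,"rz": 0},
    {"x": 0.04,"y": -1,"z": 0,"rx": 0,"ry": 0,"rz": 0},
    {"x": 0.04,"y": -1,"z": 0,"rx": 0,"ry": 0,"rz": 0},
    {"x": 0.04,"y": -1,"z": 0,"rx": 0,"ry": 0,"rz": 0},
    {"x": 0.04,"y": -1,"z": 0,"rx": 0,"ry": 0,"rz": 0},
    {"x": 0.04,"y": -1,"z": 0,"rx": 0,"ry": 0,"rz": 0},
    {"x": 0.04,"y": -1,"z": 0,"rx": 0,"ry": 0,"rz": 0},
    {"x": 0.04,"y": -1,"z": 0,"rx": 0,"ry": 0,"rz": 0},
    {"x": 0.04,"y": -1,"z": 0,"rx": 0,"ry": 0,"rz": 0},
    {"x": 0.04,"y": -1,"z": 0,"rx": 0,"ry": 0,"rz": 0},
    {"x": 0.04,"y": -1,"z": 0,"rx": 0,"ry": 0,"rz": 0},
    {"x": 0.04,"y": -1,"z": 0,"rx": 0,"ry": 0,"rz": 0},
    {"x": 0.04,"y": -1,"z": 0,"rx": 0,"ry": 0,"rz": 0},
    {"x": 0.04,"y": -1,"z": 0,"rx": 0,"ry": 0,"rz": 0},
    {"x": 0.04,"y": -1,"z": 0,"rx": 0,"ry": 0,"rz": 0},
    {"x": 0.04,"y": -1,"z": 0,"rx": 0,"ry": 0,"rz": 0},
  ],
)

```text
clock: 15.55
tool_pos: [0.4889, 0.3468, 0.2]
orientation: [180.0, 0.0, -0.0]
force: [0.4, 0.6, 0.4]
opening: 0.0873
gripper_force: 0.0
```

Call:
play_rows(
  motion=[
    {"x": 0.04,"y": -0.97,"z": 0,"rx": 0,"ry": 0,"rz": 0},
    {"x": 0,"y": 0,"z": 0.29,"rx": 0,"ry": 0,"rz": 1},
    {"x": 0,"y": 0,"z": 0.29,"rx": 0,"ry": 0,"rz": 1},
    {"x": 0,"y": 0,"z": 0.29,"rx": 0,"ry": 0,"rz": 1},
    {"x": 0,"y": 0,"z": 0.29,"rx": 0,"ry": 0,"rz": 1},
    {"x": 0,"y": 0,"z": 0.29,"rx": 0,"ry": 0,"rz": 1},
    {"x": 0,"y": 0,"z": 0.29,"rx": 0,"ry": 0,"rz": 1},
    {"x": 0,"y": 0,"z": 0.29,"rx": 0,"ry": 0,"rz": 1},
    {"x": 0,"y": 0,"z": 0.29,"rx": 0,"ry": 0,"rz": 1},
    {"x": 0,"y": 0,"z": 0.29,"rx": 0,"ry": 0,"rz": 1},
    {"x": 0,"y": 0,"z": 0.29,"rx": 0,"ry": 0,"rz": 1},
    {"x": 0,"y": 0,"z": 0.29,"rx": 0,"ry": 0,"rz": 1},
    {"x": 0,"y": 0,"z": 0.29,"rx": 0,"ry": 0,"rz": 1},
    {"x": 0,"y": 0,"z": 0.29,"rx": 0,"ry": 0,"rz": 1},
    {"x": 0,"y": 0,"z": 0.29,"rx": 0,"ry": 0,"rz": 1},
    {"x": 0,"y": 0,"z": 0.29,"rx": 0,"ry": 0,"rz": 1},
    {"x": 0,"y": 0,"z": 0.29,"rx": 0,"ry": 0,"rz": 1},
    {"x": 0,"y": 0,"z": 0.29,"rx": 0,"ry": 0,"rz": 1},
    {"x": 0,"y": 0,"z": 0.29,"rx": 0,"ry": 0,"rz": 1},
    {"x": 0,"y": 0,"z": 0.29,"rx": 0,"ry": 0,"rz": 1},
  ],
)

```text
clock: 18.05
tool_pos: [0.4901, 0.3702, 0.062]
orientation: [-180.0, -0.0, -76.1]
force: [-0.0, 0.5, 0.0]
opening: 0.0874
gripper_force: 0.0
```

Call:
play_rows(
  motion=[
    {"x": 0,"y": 0,"z": 0.15,"rx": 0,"ry": 0,"rz": 1},
    {"x": 0,"y": 0,"z": 0,"rx": 0,"ry": 0,"rz": 1},
    {"x": 0,"y": 0,"z": 0,"rx": 0,"ry": 0,"rz": 1},
    {"x": 0,"y": 0,"z": 0,"rx": 0,"ry": 0,"rz": 0.5},
    {"x": 0,"y": 0,"z": 0,"rx": 0,"ry": 0,"rz": 0},
    {"x": 0,"y": 0,"z": 0,"rx": 0,"ry": 0,"rz": 0},
  ],
)

```text
clock: 18.8
tool_pos: [0.4899, 0.3695, 0.0586]
orientation: [-180.0, 0.0, -90.0]
force: [0.3, 0.2, 0.2]
opening: 0.0877
gripper_force: 0.0
```

Call:
play_rows(
  motion=[
    {"x": 0,"y": 0,"z": 0,"rx": 0,"ry": 0,"rz": 0},
    {"x": 0,"y": 0,"z": 0,"rx": 0,"ry": 0,"rz": 0},
    {"x": 0,"y": 0,"z": 0,"rx": 0,"ry": 0,"rz": 0},
    {"x": 0,"y": 0,"z": 0,"rx": 0,"ry": 0,"rz": 0},
    {"x": 0,"y": 0,"z": 0,"rx": 0,"ry": 0,"rz": 0},
  ],
  fingers=-1,
)

```text
clock: 19.42
tool_pos: [0.4902, 0.3695, 0.0587]
orientation: [-180.0, 0.0, -90.0]
force: [0.4, -1.5, -0.8]
opening: 0.0437
gripper_force: 30.1
```

Call:
play_rows(
  motion=[
    {"x": 0,"y": 0,"z": 0,"rx": 0,"ry": 0,"rz": 0},
    {"x": 0,"y": 0,"z": 0,"rx": 0,"ry": 0,"rz": 0},
    {"x": 0,"y": 0,"z": 0,"rx": 0,"ry": 0,"rz": 0},
    {"x": 0,"y": 0,"z": 0,"rx": 0,"ry": 0,"rz": -1},
    {"x": 0,"y": 0,"z": 0,"rx": 0,"ry": 0,"rz": -1},
    {"x": 0,"y": 0,"z": 0,"rx": 0,"ry": 0,"rz": -1},
    {"x": 0,"y": 0,"z": 0,"rx": 0,"ry": 0,"rz": -1},
    {"x": 0,"y": 0,"z": 0,"rx": 0,"ry": 0,"rz": -1},
    {"x": 0,"y": 0,"z": 0,"rx": 0,"ry": 0,"rz": -1},
    {"x": 0,"y": 0,"z": 0,"rx": 0,"ry": 0,"rz": -1},
    {"x": 0,"y": 0,"z": 0,"rx": 0,"ry": 0,"rz": -1},
    {"x": 0,"y": 0,"z": 0,"rx": 0,"ry": 0,"rz": -1},
    {"x": 0,"y": 0,"z": 0,"rx": 0,"ry": 0,"rz": -1},
    {"x": 0,"y": 0,"z": 0,"rx": 0,"ry": 0,"rz": -1},
    {"x": 0,"y": 0,"z": 0,"rx": 0,"ry": 0,"rz": -1},
    {"x": 0,"y": 0,"z": 0,"rx": 0,"ry": 0,"rz": -1},
    {"x": 0,"y": 0,"z": 0,"rx": 0,"ry": 0,"rz": -1},
    {"x": 0,"y": 0,"z": 0,"rx": 0,"ry": 0,"rz": -1},
    {"x": 0,"y": 0,"z": 0,"rx": 0,"ry": 0,"rz": -1},
    {"x": 0,"y": 0,"z": 0,"rx": 0,"ry": 0,"rz": -1},
  ],
  fingers=1,
)

```text
clock: 21.92
tool_pos: [0.4898, 0.3693, 0.0585]
orientation: [180.0, 0.0, -21.9]
force: [-0.5, 0.4, 0.2]
opening: 0.0878
gripper_force: 0.0
```

Call:
play_rows(
  motion=[
    {"x": 0,"y": 0,"z": 0,"rx": 0,"ry": 0,"rz": -1},
    {"x": 0,"y": 0,"z": 0,"rx": 0,"ry": 0,"rz": -1},
    {"x": 0,"y": 0,"z": 0,"rx": 0,"ry": 0,"rz": -1},
    {"x": 0,"y": 0,"z": 0,"rx": 0,"ry": 0,"rz": -1},
    {"x": 0,"y": 0,"z": 0,"rx": 0,"ry": 0,"rz": -1},
    {"x": 0,"y": 0,"z": 0,"rx": 0,"ry": 0,"rz": -0.5},
    {"x": 0,"y": 0,"z": 0,"rx": 0,"ry": 0,"rz": 0},
    {"x": 0,"y": 0,"z": 0,"rx": 0,"ry": 0,"rz": 0},
  ],
)

```text
clock: 22.92
tool_pos: [0.4899, 0.3693, 0.0586]
orientation: [-180.0, -0.0, -0.1]
force: [1.6, -0.2, -0.6]
opening: 0.0875
gripper_force: 0.0
```

Call:
play_rows(
  motion=[
    {"x": 0,"y": 0,"z": 0,"rx": 0,"ry": 0,"rz": 0},
    {"x": 0,"y": 0,"z": 0,"rx": 0,"ry": 0,"rz": 0},
    {"x": 0,"y": 0,"z": 0,"rx": 0,"ry": 0,"rz": 0},
    {"x": 0,"y": 0,"z": 0,"rx": 0,"ry": 0,"rz": 0},
    {"x": 0,"y": 0,"z": 0,"rx": 0,"ry": 0,"rz": 0},
  ],
  fingers=-1,
)

```text
clock: 23.55
tool_pos: [0.4904, 0.3702, 0.0589]
orientation: [-179.9, -0.1, 0.0]
force: [0.5, 0.1, -1.5]
opening: 0.0437
gripper_force: 30.2
```

Call:
play_rows(
  motion=[
    {"x": 0,"y": 0,"z": -1,"rx": 0,"ry": 0,"rz": 0},
    {"x": 0,"y": 0,"z": -1,"rx": 0,"ry": 0,"rz": 0},
    {"x": 0,"y": 0,"z": -1,"rx": 0,"ry": 0,"rz": 0},
    {"x": 0,"y": 0,"z": -1,"rx": 0,"ry": 0,"rz": 0},
    {"x": 0,"y": 0,"z": -1,"rx": 0,"ry": 0,"rz": 0},
    {"x": 0,"y": 0,"z": -0.2,"rx": 0,"ry": 0,"rz": 0},
    {"x": -0.06,"y": 0.98,"z": 0,"rx": 0,"ry": 0,"rz": 0},
    {"x": -0.06,"y": 0.98,"z": 0,"rx": 0,"ry": 0,"rz": 0},
    {"x": -0.06,"y": 0.98,"z": 0,"rx": 0,"ry": 0,"rz": 0},
    {"x": -0.06,"y": 0.98,"z": 0,"rx": 0,"ry": 0,"rz": 0},
    {"x": -0.06,"y": 0.98,"z": 0,"rx": 0,"ry": 0,"rz": 0},
    {"x": -0.06,"y": 0.98,"z": 0,"rx": 0,"ry": 0,"rz": 0},
    {"x": -0.06,"y": 0.98,"z": 0,"rx": 0,"ry": 0,"rz": 0},
    {"x": -0.06,"y": 0.98,"z": 0,"rx": 0,"ry": 0,"rz": 0},
    {"x": -0.06,"y": 0.98,"z": 0,"rx": 0,"ry": 0,"rz": 0},
    {"x": -0.06,"y": 0.98,"z": 0,"rx": 0,"ry": 0,"rz": 0},
    {"x": -0.06,"y": 0.98,"z": 0,"rx": 0,"ry": 0,"rz": 0},
    {"x": -0.06,"y": 0.98,"z": 0,"rx": 0,"ry": 0,"rz": 0},
    {"x": -0.06,"y": 0.98,"z": 0,"rx": 0,"ry": 0,"rz": 0},
    {"x": -0.06,"y": 0.98,"z": 0,"rx": 0,"ry": 0,"rz": 0},
  ],
)

```text
clock: 26.05
tool_pos: [0.4685, 0.0248, 0.1886]
orientation: [-180.0, -0.0, -0.0]
force: [0.6, 0.3, -5.3]
opening: 0.0435
gripper_force: 30.0
```

Call:
play_rows(
  motion=[
    {"x": -0.06,"y": 0.98,"z": 0,"rx": 0,"ry": 0,"rz": 0},
    {"x": -0.06,"y": 0.98,"z": 0,"rx": 0,"ry": 0,"rz": 0},
    {"x": -0.06,"y": 0.98,"z": 0,"rx": 0,"ry": 0,"rz": 0},
    {"x": -0.06,"y": 0.98,"z": 0,"rx": 0,"ry": 0,"rz": 0},
    {"x": -0.06,"y": 0.98,"z": 0,"rx": 0,"ry": 0,"rz": 0},
    {"x": -0.06,"y": 0.98,"z": 0,"rx": 0,"ry": 0,"rz": 0},
    {"x": -0.06,"y": 0.98,"z": 0,"rx": 0,"ry": 0,"rz": 0},
    {"x": -0.06,"y": 0.98,"z": 0,"rx": 0,"ry": 0,"rz": 0},
    {"x": -0.06,"y": 0.98,"z": 0,"rx": 0,"ry": 0,"rz": 0},
    {"x": -0.06,"y": 0.98,"z": 0,"rx": 0,"ry": 0,"rz": 0},
    {"x": -0.06,"y": 0.98,"z": 0,"rx": 0,"ry": 0,"rz": 0},
    {"x": -0.06,"y": 0.98,"z": 0,"rx": 0,"ry": 0,"rz": 0},
    {"x": -0.06,"y": 0.98,"z": 0,"rx": 0,"ry": 0,"rz": 0},
    {"x": -0.06,"y": 0.98,"z": 0,"rx": 0,"ry": 0,"rz": 0},
    {"x": -0.06,"y": 0.98,"z": 0,"rx": 0,"ry": 0,"rz": 0},
    {"x": -0.06,"y": 0.98,"z": 0,"rx": 0,"ry": 0,"rz": 0},
    {"x": 0,"y": 0,"z": 0,"rx": 0,"ry": 0,"rz": 0},
    {"x": 0,"y": 0,"z": 0,"rx": 0,"ry": 0,"rz": 0},
  ],
)

```text
clock: 28.3
tool_pos: [0.4441, -0.3658, 0.1883]
orientation: [-180.0, 0.0, -0.1]
force: [0.6, -0.5, -5.0]
opening: 0.0433
gripper_force: 30.0
```

Call:
play_rows(
  motion=[
    {"x": 0,"y": 0,"z": 1,"rx": 0,"ry": 0,"rz": 0},
    {"x": 0,"y": 0,"z": 1,"rx": 0,"ry": 0,"rz": 0},
    {"x": 0,"y": 0,"z": 1,"rx": 0,"ry": 0,"rz": 0},
    {"x": 0,"y": 0,"z": 1,"rx": 0,"ry": 0,"rz": 0},
    {"x": 0,"y": 0,"z": 1,"rx": 0,"ry": 0,"rz": 0},
    {"x": 0,"y": 0,"z": 0.9,"rx": 0,"ry": 0,"rz": 0},
    {"x": 0,"y": 0,"z": 0.4,"rx": 0,"ry": 0,"rz": 0},
    {"x": 0,"y": 0,"z": 0.25,"rx": 0,"ry": 0,"rz": 0},
    {"x": 0,"y": 0,"z": 0,"rx": 0,"ry": 0,"rz": 0},
    {"x": 0,"y": 0,"z": 0,"rx": 0,"ry": 0,"rz": 0},
    {"x": 0,"y": 0,"z": 0,"rx": 0,"ry": 0,"rz": 0},
  ],
)

```text
clock: 29.68
tool_pos: [0.4451, -0.3658, 0.0255]
orientation: [180.0, -0.1, -0.0]
force: [-0.5, 0.5, -6.0]
opening: 0.0434
gripper_force: 30.0
```

Call:
play_rows(
  motion=[
    {"x": 0,"y": 0,"z": 0,"rx": 0,"ry": 0,"rz": 0},
    {"x": 0,"y": 0,"z": 0,"rx": 0,"ry": 0,"rz": 0},
    {"x": 0,"y": 0,"z": 0,"rx": 0,"ry": 0,"rz": 0},
    {"x": 0,"y": 0,"z": 0,"rx": 0,"ry": 0,"rz": 0},
    {"x": 0,"y": 0,"z": -1,"rx": 0,"ry": 0,"rz": 0},
    {"x": 0,"y": 0,"z": -1,"rx": 0,"ry": 0,"rz": 0},
    {"x": 0,"y": 0,"z": -1,"rx": 0,"ry": 0,"rz": 0},
    {"x": 0,"y": 0,"z": -1,"rx": 0,"ry": 0,"rz": 0},
    {"x": 0,"y": 0,"z": -0.75,"rx": 0,"ry": 0,"rz": 0},
    {"x": -0.7,"y": 0.29,"z": 0,"rx": 0,"ry": 0,"rz": 0},
    {"x": -0.7,"y": 0.29,"z": 0,"rx": 0,"ry": 0,"rz": 0},
    {"x": -0.7,"y": 0.29,"z": 0,"rx": 0,"ry": 0,"rz": 0},
    {"x": 0,"y": 0,"z": 0,"rx": 0,"ry": 0,"rz": 0},
    {"x": 0,"y": 0,"z": 0,"rx": 0,"ry": 0,"rz": 0},
    {"x": 0,"y": 0,"z": 0,"rx": 0,"ry": 0,"rz": 0},
  ],
  fingers=1,
)

```text
clock: 31.55
tool_pos: [0.3924, -0.3874, 0.1434]
orientation: [-180.0, 0.0, -0.0]
force: [-0.1, 0.1, 0.2]
opening: 0.0877
gripper_force: 0.0
```

```bash
python3 - <<'E'
from h import *
o=ctrl.get_obs(); print(o['clock'],o['tool_pos'],o['orientation'])
c=cal('wrist'); im=cams.snapshot('wrist'); cv2.imwrite('pics/w4.png',im)
np.save('w4.npy',c,allow_pickle=True)
it=cams.snapshot('top'); cv2.imwrite('pics/t4.png',it)
u,v=map(int,proj(c,[.444,-.366,.033])); print(u,v)
a=cv2.resize(im[v-70:v+70,u-70:u+70],(560,560),interpolation=cv2.INTER_CUBIC); cv2.imwrite('pics/w4c.png',a)
E
```

```text
31.55 [ 0.39244287 -0.38738424  0.14339232] [-1.79996800e+02  8.80712983e-03 -5.14277787e-03]
294 167
```

View pics/w4c.png

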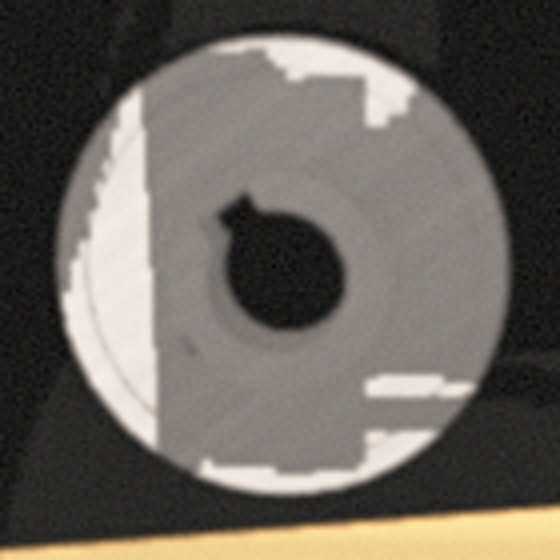

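```bash
python3 - <<'E'
from h import *
c=np.load('w4.npy',allow_pickle=True).item(); im=cv2.imread('pics/w4.png'); g=cv2.cvtColor(im,cv2.COLOR_BGR2GRAY)
m=np.zeros(g.shape,np.uint8); m[97:227,235:354]=cv2.medianBlur(g,3)[97:227,235:354]>75
m[218:]=0
k=max(cv2.findContours(m,0,1)[0],key=cv2.contourArea); h=cv2.convexHull(k); e=cv2.fitEllipse(h); print('rim',e,onz(c,*e[0],.018),np.ptp(h[:,0],axis=0))
W=np.array([onz(c,*p,.018)[:2] for p in h[:,0]]); A=np.c_[2*W,np.ones(len(W))]; s=np.linalg.lstsq(A,(W**2).sum(1),rcond=None)[0]; print('rim circle',s[:2],np.sqrt(s[2]+s[:2]@s[:2]))
m2=np.zeros(g.shape,np.uint8); m2[130:200,262:330]=g[130:200,262:330]<60
k=max(cv2.findContours(m2,0,1)[0],key=cv2.contourArea)[:,0]
W=np.array([onz(c,*p,.033)[:2] for p in k]); ctr=W.mean(0)
for i in range(6):
    A=np.c_[2*W,np.ones(len(W))]; s=np.linalg.lstsq(A,(W**2).sum(1),rcond=None)[0]; r=np.sqrt(s[2]+s[:2]@s[:2]); d=np.linalg.norm(W-s[:2],axis=1)-r; W=W[abs(d)<max(.0008,1.5*d.std())]
print('bore',s[:2],r,len(W))
# top camera
ct=cal('top'); it=cv2.imread('pics/t4.png'); g=cv2.cvtColor(it,cv2.COLOR_BGR2GRAY)
for nm,P in [('med',(.445,-.366)),('small',(.565,-.355))]:
    u,v=map(int,proj(ct,[*P,.018])); m=np.zeros(g.shape,np.uint8); m[v-32:v+33,u-32:u+33]=g[v-32:v+33,u-32:u+33]>70
    k=[x for x in cv2.findContours(m,0,1)[0] if cv2.pointPolygonTest(cv2.convexHull(x),(u,v),False)>=0]; k=max(k,key=cv2.contourArea); h=cv2.convexHull(k); e=cv2.fitEllipse(h); print(nm,e,onz(ct,*e[0],.018))
E
```

```text
rim ((294.2008972167969, 162.85971069335938), (113.120361328125, 116.41874694824219), 162.47369384765625) [ 0.44664622 -0.36442216  0.018     ] [112 112]
rim circle [ 0.44449235 -0.36433333] 0.04792626713807854
bore [ 0.44653126 -0.36605402] 0.010997557813311866 67Traceback (most recent call last):
  File "<stdin>", line 17, in <module>
ValueError: max() iterable argument is empty
```

Call:
play_rows(
  motion=[
    {"x": 0,"y": 0,"z": -1,"rx": 0,"ry": 0,"rz": 0},
    {"x": 0,"y": 0,"z": -1,"rx": 0,"ry": 0,"rz": 0},
    {"x": 0,"y": 0,"z": -0.9,"rx": 0,"ry": 0,"rz": 0},
    {"x": 0.31,"y": -0.95,"z": 0,"rx": 0,"ry": 0,"rz": 0},
    {"x": 0.31,"y": -0.95,"z": 0,"rx": 0,"ry": 0,"rz": 0},
    {"x": 0.31,"y": -0.95,"z": 0,"rx": 0,"ry": 0,"rz": 0},
    {"x": 0.31,"y": -0.95,"z": 0,"rx": 0,"ry": 0,"rz": 0},
    {"x": 0.31,"y": -0.95,"z": 0,"rx": 0,"ry": 0,"rz": 0},
    {"x": 0.31,"y": -0.95,"z": 0,"rx": 0,"ry": 0,"rz": 0},
    {"x": 0.31,"y": -0.95,"z": 0,"rx": 0,"ry": 0,"rz": 0},
    {"x": 0.31,"y": -0.95,"z": 0,"rx": 0,"ry": 0,"rz": 0},
    {"x": 0.31,"y": -0.95,"z": 0,"rx": 0,"ry": 0,"rz": 0},
    {"x": 0.31,"y": -0.95,"z": 0,"rx": 0,"ry": 0,"rz": 0},
    {"x": 0,"y": 0,"z": 0,"rx": 0,"ry": 0,"rz": 0},
    {"x": 0,"y": 0,"z": 0,"rx": 0,"ry": 0,"rz": 0},
    {"x": 0,"y": 0,"z": 0,"rx": 0,"ry": 0,"rz": 0},
  ],
)

```text
clock: 33.65
tool_pos: [0.4696, -0.1503, 0.216]
orientation: [180.0, 0.0, -0.0]
force: [0.7, 0.3, 0.3]
opening: 0.0877
gripper_force: 0.0
```

```bash
python3 - <<'E'
from h import *
o=ctrl.get_obs(); print(o['clock'],o['tool_pos'],o['orientation'])
c=cal('wrist'); im=cams.snapshot('wrist'); cv2.imwrite('pics/w5.png',im)
np.save('w5.npy',c,allow_pickle=True)
g=cv2.cvtColor(im,cv2.COLOR_BGR2GRAY).astype(float)
B=[]
for a in (18.5,-41.5,-101.5,-161.5,138.5,78.5):
    u,v=proj(c,[.5213+.0393*np.cos(np.radians(a)),-.1281+.0393*np.sin(np.radians(a)),.09]); u,v=int(round(u)),int(round(v))
    w=g[v-8:v+9,u-8:u+9]; w=np.clip(np.median(w)-w-12,0,None); yy,xx=np.mgrid[-8:9,-8:9]; B.append([u+(w*xx).sum()/w.sum(),v+(w*yy).sum()/w.sum()])
W=np.array([onz(c,u,v,.09)[:2] for u,v in B]);d=W-W.mean(0); print(np.round(B,1).tolist(),W.mean(0),[((W[i]+W[i+3])/2).round(4).tolist() for i in range(3)],np.degrees(np.arctan2(d[:,1],d[:,0])).round(1))
u,v=map(int,B[0]); cc=np.mean(B,0).astype(int)
it=cv2.imread('pics/t4.png')
a=cv2.resize(im[cc[1]-35:cc[1]+30,cc[0]-35:cc[0]+30],(400,400),interpolation=cv2.INTER_CUBIC)
b=cv2.resize(it[190:320,380:580],(600,390),interpolation=cv2.INTER_CUBIC); b=cv2.copyMakeBorder(b,0,10,0,0,0)[:,:]
cv2.imwrite('pics/w5c.png',cv2.resize(np.hstack([a,b]),(800,320))); print(cc)
E
```

```text
33.65 [ 0.46960292 -0.1503497   0.21603869] [ 1.79996927e+02  7.51348331e-03 -4.07444796e-02]
[[278.8, 119.4], [326.2, 129.5], [340.7, 175.1], [310.4, 209.0], [265.9, 200.3], [249.1, 156.5]] [ 0.52129132 -0.12814971] [[0.5213, -0.1282], [0.5212, -0.1281], [0.5213, -0.1282]] [  18.5  -41.6 -101.5 -161.5  138.5   78.4]
[295 164]
```

View pics/w5c.png

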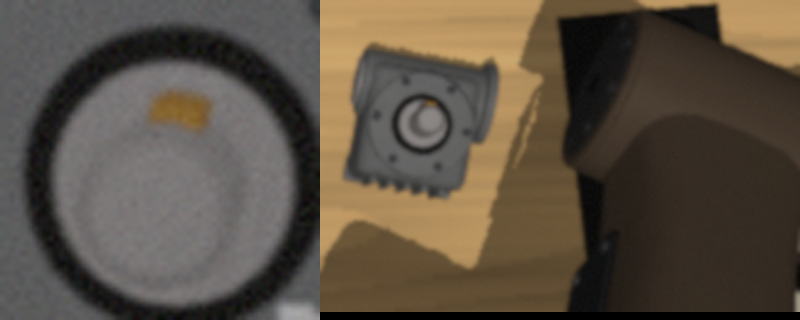

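```bash
cat >> h.py <<'E'
def circ(c,pts,z,R=None):
    W=np.array([onz(c,*p,z)[:2] for p in pts])
    for i in range(8):
        A=np.c_[2*W,np.ones(len(W))]; s=np.linalg.lstsq(A,(W**2).sum(1),rcond=None)[0]; r=np.sqrt(s[2]+s[:2]@s[:2]); d=np.linalg.norm(W-s[:2],axis=1)-r; W=W[abs(d)<max(.0004,2*d.std())]
    return s[:2].round(4),r.round(4),len(W),d.std().round(5)
E
python3 - <<'E'
from h import *
c=np.load('w4.npy',allow_pickle=True).item(); im=cv2.imread('pics/w4.png'); g=cv2.GaussianBlur(cv2.cvtColor(im,cv2.COLOR_BGR2GRAY),(3,3),0)
# radial edges: outermost strong drop along rays
def edges(c,ctr,z,r0,r1,th):
    P=[]
    for a in np.arange(0,2*np.pi,.03):
        rs=np.linspace(r0,r1,60); px=np.array([proj(c,[ctr[0]+r*np.cos(a),ctr[1]+r*np.sin(a),z]) for r in rs],np.float32)
        if (px.min()<2) or px[:,0].max()>637 or px[:,1].max()>477: continue
        v=cv2.remap(g,px[:,0].reshape(1,-1),px[:,1].reshape(1,-1),cv2.INTER_LINEAR)[0].astype(float)
        d=np.diff(v); i=d.argmin()
        if -d[max(0,i-3):i+4].sum()>th: P.append((px[i]+px[i+1])/2)
    return np.array(P)
for ctr,R in (((.4450,-.3655),.0475),((.5653,-.354),.035)):
    p=edges(c,ctr,.018,R-.006,R+.006,20); print(len(p), circ(c,p,.018) if len(p)>20 else '')
c3=np.load('w3.npy',allow_pickle=True).item(); g=cv2.GaussianBlur(cv2.cvtColor(cv2.imread('pics/w3.png'),cv2.COLOR_BGR2GRAY),(3,3),0)
p=edges(c3,(.5653,-.3535),.018,.029,.041,20); print('w3 small',len(p),circ(c3,p,.018))
c5=np.load('w5.npy',allow_pickle=True).item(); g=cv2.GaussianBlur(cv2.cvtColor(cv2.imread('pics/w5.png'),cv2.COLOR_BGR2GRAY),(3,3),0)
p=edges(c5,(.5213,-.1281),.096,.017,.0235,20); print('collar',len(p),circ(c5,p,.096))
p=edges(c5,(.5213,-.1281),.132,.010,.0155,6); print('shaft',len(p),circ(c5,p,.132))
h=cv2.cvtColor(cv2.imread('pics/w5.png'),cv2.COLOR_BGR2HSV); m=(h[140:165,280:310,1]>100).astype(np.uint8); r=cv2.minAreaRect(cv2.findNonZero(m)); b=cv2.boxPoints(r)+[280,140]; print('key',r,[onz(c5,*q,.124)[:2].round(4).tolist() for q in b])
E
```

```text
210 (array([ 0.4447, -0.3643]), np.float64(0.0474), 169, np.float64(0.00023))
106 (array([ 0.5609, -0.3555]), np.float64(0.0335), 79, np.float64(0.00019))
w3 small 210 (array([ 0.5643, -0.3507]), np.float64(0.0368), 197, np.float64(0.00104))
collar 202 (array([ 0.5215, -0.1283]), np.float64(0.02), 188, np.float64(0.00027))
shaft 100 (array([ 0.5244, -0.1304]), np.float64(0.0164), 79, np.float64(0.00019))
key ((10.610244750976562, 9.11358642578125), (22.841371536254883, 7.078937530517578), 19.29004669189453) [[0.5371, -0.1189], [0.5418, -0.1208], [0.5364, -0.1364], [0.5316, -0.1346]]
```

Call:
play_rows(
  motion=[
    {"x": -0.063,"y": -1,"z": 0,"rx": 0,"ry": 0,"rz": 0},
    {"x": -0.063,"y": -1,"z": 0,"rx": 0,"ry": 0,"rz": 0},
    {"x": -0.063,"y": -1,"z": 0,"rx": 0,"ry": 0,"rz": 0},
    {"x": -0.063,"y": -1,"z": 0,"rx": 0,"ry": 0,"rz": 0},
    {"x": -0.063,"y": -1,"z": 0,"rx": 0,"ry": 0,"rz": 0},
    {"x": -0.063,"y": -1,"z": 0,"rx": 0,"ry": 0,"rz": 0},
    {"x": -0.063,"y": -1,"z": 0,"rx": 0,"ry": 0,"rz": 0},
    {"x": -0.063,"y": -1,"z": 0,"rx": 0,"ry": 0,"rz": 0},
    {"x": -0.063,"y": -1,"z": 0,"rx": 0,"ry": 0,"rz": 0},
    {"x": -0.063,"y": -1,"z": 0,"rx": 0,"ry": 0,"rz": 0},
    {"x": -0.063,"y": -1,"z": 0,"rx": 0,"ry": 0,"rz": 0},
    {"x": -0.063,"y": -1,"z": 0,"rx": 0,"ry": 0,"rz": 0},
    {"x": -0.063,"y": -1,"z": 0,"rx": 0,"ry": 0,"rz": 0},
    {"x": -0.063,"y": -1,"z": 0,"rx": 0,"ry": 0,"rz": 0},
    {"x": -0.063,"y": -1,"z": 0,"rx": 0,"ry": 0,"rz": 0},
    {"x": -0.063,"y": -1,"z": 0,"rx": 0,"ry": 0,"rz": 0},
    {"x": -0.063,"y": -1,"z": 0,"rx": 0,"ry": 0,"rz": 0},
    {"x": -0.063,"y": -1,"z": 0,"rx": 0,"ry": 0,"rz": 0},
    {"x": -0.063,"y": -1,"z": 0,"rx": 0,"ry": 0,"rz": 0},
    {"x": -0.063,"y": -1,"z": 0,"rx": 0,"ry": 0,"rz": 0},
  ],
)

```text
clock: 36.2
tool_pos: [0.4383, 0.3518, 0.216]
orientation: [180.0, 0.0, -0.0]
force: [-0.3, -0.0, 0.2]
opening: 0.0872
gripper_force: 0.0
```

Call:
play_rows(
  motion=[
    {"x": 0,"y": 0,"z": 0.9,"rx": 0,"ry": 0,"rz": 0},
    {"x": 0,"y": 0,"z": 0.9,"rx": 0,"ry": 0,"rz": 0},
    {"x": 0,"y": 0,"z": 0.84,"rx": 0,"ry": 0,"rz": 0},
    {"x": 0,"y": 0,"z": 0,"rx": 0,"ry": 0,"rz": 0},
    {"x": 0,"y": 0,"z": 0,"rx": 0,"ry": 0,"rz": 0},
  ],
)

```text
clock: 36.83
tool_pos: [0.4388, 0.3509, 0.1508]
orientation: [-180.0, -0.0, 0.0]
force: [0.0, 0.3, -0.0]
opening: 0.0876
gripper_force: 0.0
```

```bash
python3 - <<'E'
from h import *
o=ctrl.get_obs(); print(o['clock'],o['tool_pos'],o['orientation'])
c=cal('wrist'); im=cams.snapshot('wrist'); cv2.imwrite('pics/w6.png',im)
np.save('w6.npy',c,allow_pickle=True)
u,v=map(int,proj(c,[.490,.3705,.038])); print(u,v)
a=cv2.resize(im[v-75:v+75,u-75:u+75],(600,600),interpolation=cv2.INTER_CUBIC); cv2.imwrite('pics/w6c.png',cv2.convertScaleAbs(a,alpha=1.2))
E
```

```text
36.825 [0.43880727 0.35089586 0.15081059] [-1.79977429e+02 -3.96728659e-02  6.51134712e-03]
297 168
```

View pics/w6c.png

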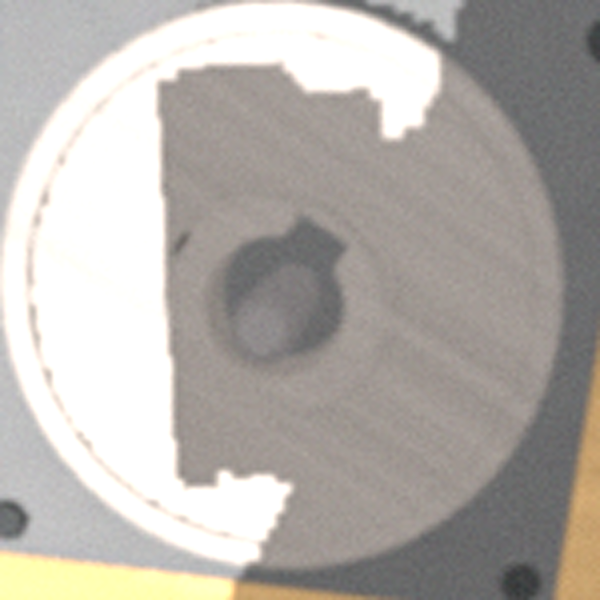

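```bash
python3 - <<'E'
from h import *
c=np.load('w6.npy',allow_pickle=True).item(); im=cv2.imread('pics/w6.png'); g=cv2.cvtColor(im,cv2.COLOR_BGR2GRAY)
f=lambda x,y: (297-75+(x+.5)/4-.5,168-75+(y+.5)/4-.5)
A=onz(c,*f(303,215),.038); B=onz(c,*f(347,246),.038); C=onz(c,*f(283,300),.038)
e=(B-A)[:2]; print('slot width',np.hypot(*e),'angle by edge',np.degrees(np.arctan2(e[1],e[0]))+90,'by centre',np.degrees(np.arctan2(*((A+B)/2-C)[:2][::-1])),'r',np.hypot(*((A+B)/2-C)[:2]),C)
# rim circle
for rng in [(.055,.066)]:
    P=[]
    gb=cv2.GaussianBlur(g,(3,3),0)
    for a in np.arange(0,2*np.pi,.03):
        rs=np.linspace(*rng,60); px=np.array([proj(c,[.4905+r*np.cos(a),.3720+r*np.sin(a),.023]) for r in rs],np.float32)
        v=cv2.remap(gb,px[:,0].reshape(1,-1),px[:,1].reshape(1,-1),cv2.INTER_LINEAR)[0].astype(float); d=np.diff(v); i=d.argmin()
        if -d[max(0,i-3):i+4].sum()>15: P.append((px[i]+px[i+1])/2)
    print(len(P),circ(c,P,.023))
E
```

```text
slot width 0.010532433188084188 angle by edge -34.88340386168355 by centre -32.47896956446545 r 0.0161518396050034 [0.49041945 0.37449869 0.038     ]
159 (array([0.4889, 0.3763]), np.float64(0.0593), 140, np.float64(0.00022))
```

The largest pulley's keyway points to yaw ≈ −34.8° (slot's outer corners at about (298,147) and (309,155)). The key is at −11.5°, so it needs a turn of +23.3°. I grip twice, at 66.7° and then −23.3°, to centre it in the fingers.

Call:
play_rows(
  motion=[
    {"x": 1,"y": -0.47,"z": 0,"rx": 0,"ry": 0,"rz": 0},
    {"x": 1,"y": -0.47,"z": 0,"rx": 0,"ry": 0,"rz": 0},
    {"x": 0,"y": 0,"z": 0.29,"rx": 0,"ry": 0,"rz": -1},
    {"x": 0,"y": 0,"z": 0.29,"rx": 0,"ry": 0,"rz": -1},
    {"x": 0,"y": 0,"z": 0.29,"rx": 0,"ry": 0,"rz": -1},
    {"x": 0,"y": 0,"z": 0.29,"rx": 0,"ry": 0,"rz": -1},
    {"x": 0,"y": 0,"z": 0.29,"rx": 0,"ry": 0,"rz": -1},
    {"x": 0,"y": 0,"z": 0.29,"rx": 0,"ry": 0,"rz": -1},
    {"x": 0,"y": 0,"z": 0.29,"rx": 0,"ry": 0,"rz": -1},
    {"x": 0,"y": 0,"z": 0.29,"rx": 0,"ry": 0,"rz": -1},
    {"x": 0,"y": 0,"z": 0.29,"rx": 0,"ry": 0,"rz": -1},
    {"x": 0,"y": 0,"z": 0.29,"rx": 0,"ry": 0,"rz": -1},
    {"x": 0,"y": 0,"z": 0.29,"rx": 0,"ry": 0,"rz": -1},
    {"x": 0,"y": 0,"z": 0.29,"rx": 0,"ry": 0,"rz": -1},
    {"x": 0,"y": 0,"z": 0.29,"rx": 0,"ry": 0,"rz": -1},
    {"x": 0,"y": 0,"z": 0.29,"rx": 0,"ry": 0,"rz": -1},
    {"x": 0,"y": 0,"z": 0.29,"rx": 0,"ry": 0,"rz": -1},
    {"x": 0,"y": 0,"z": 0.29,"rx": 0,"ry": 0,"rz": -1},
    {"x": 0,"y": 0,"z": 0.22,"rx": 0,"ry": 0,"rz": -0.68},
    {"x": 0,"y": 0,"z": 0,"rx": 0,"ry": 0,"rz": 0},
  ],
)

```text
clock: 39.38
tool_pos: [0.4887, 0.374, 0.0291]
orientation: [180.0, -0.0, 66.7]
force: [-1.1, 0.3, 1.0]
opening: 0.0881
gripper_force: 0.0
```

Call:
play_rows(
  motion=[
    {"x": 0,"y": 0,"z": 0,"rx": 0,"ry": 0,"rz": 0},
    {"x": 0,"y": 0,"z": 0,"rx": 0,"ry": 0,"rz": 0},
    {"x": 0,"y": 0,"z": 0,"rx": 0,"ry": 0,"rz": 0},
    {"x": 0,"y": 0,"z": 0,"rx": 0,"ry": 0,"rz": 0},
    {"x": 0,"y": 0,"z": 0,"rx": 0,"ry": 0,"rz": 0},
  ],
  fingers=-1,
)

```text
clock: 40.0
tool_pos: [0.4884, 0.3736, 0.0285]
orientation: [-180.0, 0.0, 66.7]
force: [-0.9, 0.9, 0.8]
opening: 0.0434
gripper_force: 29.8
```

Call:
play_rows(
  motion=[
    {"x": 0,"y": 0,"z": 0,"rx": 0,"ry": 0,"rz": 0},
    {"x": 0,"y": 0,"z": 0,"rx": 0,"ry": 0,"rz": 0},
    {"x": 0,"y": 0,"z": 0,"rx": 0,"ry": 0,"rz": 0},
    {"x": 0,"y": 0,"z": 0,"rx": 0,"ry": 0,"rz": 1},
    {"x": 0,"y": 0,"z": 0,"rx": 0,"ry": 0,"rz": 1},
    {"x": 0,"y": 0,"z": 0,"rx": 0,"ry": 0,"rz": 1},
    {"x": 0,"y": 0,"z": 0,"rx": 0,"ry": 0,"rz": 1},
    {"x": 0,"y": 0,"z": 0,"rx": 0,"ry": 0,"rz": 1},
    {"x": 0,"y": 0,"z": 0,"rx": 0,"ry": 0,"rz": 1},
    {"x": 0,"y": 0,"z": 0,"rx": 0,"ry": 0,"rz": 1},
    {"x": 0,"y": 0,"z": 0,"rx": 0,"ry": 0,"rz": 1},
    {"x": 0,"y": 0,"z": 0,"rx": 0,"ry": 0,"rz": 1},
    {"x": 0,"y": 0,"z": 0,"rx": 0,"ry": 0,"rz": 1},
    {"x": 0,"y": 0,"z": 0,"rx": 0,"ry": 0,"rz": 1},
    {"x": 0,"y": 0,"z": 0,"rx": 0,"ry": 0,"rz": 1},
    {"x": 0,"y": 0,"z": 0,"rx": 0,"ry": 0,"rz": 1},
    {"x": 0,"y": 0,"z": 0,"rx": 0,"ry": 0,"rz": 1},
    {"x": 0,"y": 0,"z": 0,"rx": 0,"ry": 0,"rz": 1},
    {"x": 0,"y": 0,"z": 0,"rx": 0,"ry": 0,"rz": 1},
    {"x": 0,"y": 0,"z": 0,"rx": 0,"ry": 0,"rz": 1},
  ],
  fingers=1,
)

```text
clock: 42.5
tool_pos: [0.4884, 0.3736, 0.0285]
orientation: [180.0, 0.0, -1.4]
force: [0.2, -0.1, -1.0]
opening: 0.0875
gripper_force: 0.0
```

Call:
play_rows(
  motion=[
    {"x": 0,"y": 0,"z": 0,"rx": 0,"ry": 0,"rz": 1},
    {"x": 0,"y": 0,"z": 0,"rx": 0,"ry": 0,"rz": 1},
    {"x": 0,"y": 0,"z": 0,"rx": 0,"ry": 0,"rz": 1},
    {"x": 0,"y": 0,"z": 0,"rx": 0,"ry": 0,"rz": 1},
    {"x": 0,"y": 0,"z": 0,"rx": 0,"ry": 0,"rz": 1},
    {"x": 0,"y": 0,"z": 0,"rx": 0,"ry": 0,"rz": 0.5},
    {"x": 0,"y": 0,"z": 0,"rx": 0,"ry": 0,"rz": 0},
    {"x": 0,"y": 0,"z": 0,"rx": 0,"ry": 0,"rz": 0},
  ],
)

```text
clock: 43.5
tool_pos: [0.4884, 0.3736, 0.0286]
orientation: [-180.0, 0.0, -23.2]
force: [0.6, 0.2, 0.6]
opening: 0.0876
gripper_force: 0.0
```

Call:
play_rows(
  motion=[
    {"x": 0,"y": 0,"z": 0,"rx": 0,"ry": 0,"rz": 0},
    {"x": 0,"y": 0,"z": 0,"rx": 0,"ry": 0,"rz": 0},
    {"x": 0,"y": 0,"z": 0,"rx": 0,"ry": 0,"rz": 0},
    {"x": 0,"y": 0,"z": 0,"rx": 0,"ry": 0,"rz": 0},
    {"x": 0,"y": 0,"z": 0,"rx": 0,"ry": 0,"rz": 0},
  ],
  fingers=-1,
)

```text
clock: 44.12
tool_pos: [0.4887, 0.3741, 0.0286]
orientation: [-179.9, -0.0, -23.3]
force: [0.8, 0.8, -1.8]
opening: 0.0431
gripper_force: 30.4
```

Call:
play_rows(
  motion=[
    {"x": 0,"y": 0,"z": -0.8,"rx": 0,"ry": 0,"rz": 0},
    {"x": 0,"y": 0,"z": -0.8,"rx": 0,"ry": 0,"rz": 0},
    {"x": 0,"y": 0,"z": -0.8,"rx": 0,"ry": 0,"rz": 0},
    {"x": 0,"y": 0,"z": -0.8,"rx": 0,"ry": 0,"rz": 0},
    {"x": 0,"y": 0,"z": -0.8,"rx": 0,"ry": 0,"rz": -0.9},
    {"x": 0,"y": 0,"z": -0.8,"rx": 0,"ry": 0,"rz": -0.99},
    {"x": 0,"y": 0,"z": -0.8,"rx": 0,"ry": 0,"rz": -0.99},
    {"x": 0,"y": 0,"z": -0.8,"rx": 0,"ry": 0,"rz": -0.99},
    {"x": 0,"y": 0,"z": 0,"rx": 0,"ry": 0,"rz": -0.99},
    {"x": 0,"y": 0,"z": 0,"rx": 0,"ry": 0,"rz": -0.96},
    {"x": 0.03,"y": 0.5,"z": 0,"rx": 0,"ry": 0,"rz": 0},
    {"x": 0.06,"y": 0.96,"z": 0,"rx": 0,"ry": 0,"rz": 0},
    {"x": 0.06,"y": 0.96,"z": 0,"rx": 0,"ry": 0,"rz": 0},
    {"x": 0.06,"y": 0.96,"z": 0,"rx": 0,"ry": 0,"rz": 0},
    {"x": 0.06,"y": 0.96,"z": 0,"rx": 0,"ry": 0,"rz": 0},
    {"x": 0.06,"y": 0.96,"z": 0,"rx": 0,"ry": 0,"rz": 0},
    {"x": 0.06,"y": 0.96,"z": 0,"rx": 0,"ry": 0,"rz": 0},
    {"x": 0.06,"y": 0.96,"z": 0,"rx": 0,"ry": 0,"rz": 0},
    {"x": 0.06,"y": 0.96,"z": 0,"rx": 0,"ry": 0,"rz": 0},
    {"x": 0.06,"y": 0.96,"z": 0,"rx": 0,"ry": 0,"rz": 0},
  ],
)

```text
clock: 46.62
tool_pos: [0.5027, 0.1435, 0.1886]
orientation: [-180.0, -0.0, -0.0]
force: [1.0, -0.9, -6.9]
opening: 0.0431
gripper_force: 30.0
```

Call:
play_rows(
  motion=[
    {"x": 0.06,"y": 0.96,"z": 0,"rx": 0,"ry": 0,"rz": 0},
    {"x": 0.06,"y": 0.96,"z": 0,"rx": 0,"ry": 0,"rz": 0},
    {"x": 0.06,"y": 0.96,"z": 0,"rx": 0,"ry": 0,"rz": 0},
    {"x": 0.06,"y": 0.96,"z": 0,"rx": 0,"ry": 0,"rz": 0},
    {"x": 0.06,"y": 0.96,"z": 0,"rx": 0,"ry": 0,"rz": 0},
    {"x": 0.06,"y": 0.96,"z": 0,"rx": 0,"ry": 0,"rz": 0},
    {"x": 0.06,"y": 0.96,"z": 0,"rx": 0,"ry": 0,"rz": 0},
    {"x": 0.06,"y": 0.96,"z": 0,"rx": 0,"ry": 0,"rz": 0},
    {"x": 0.06,"y": 0.96,"z": 0,"rx": 0,"ry": 0,"rz": 0},
    {"x": 0.06,"y": 0.96,"z": 0,"rx": 0,"ry": 0,"rz": 0},
    {"x": 0.06,"y": 0.96,"z": 0,"rx": 0,"ry": 0,"rz": 0},
    {"x": 0.03,"y": 0.45,"z": 0,"rx": 0,"ry": 0,"rz": 0},
    {"x": 0,"y": 0,"z": 0,"rx": 0,"ry": 0,"rz": 0},
    {"x": 0,"y": 0,"z": 0,"rx": 0,"ry": 0,"rz": 0},
    {"x": 0,"y": 0,"z": 0,"rx": 0,"ry": 0,"rz": 0},
  ],
)

```text
clock: 48.5
tool_pos: [0.5198, -0.1296, 0.1886]
orientation: [-180.0, -0.0, 0.0]
force: [-0.7, -0.1, -6.8]
opening: 0.0431
gripper_force: 30.0
```

```bash
python3 - <<'E'
from h import *
for i in range(4):
    o=ctrl.get_obs(); print(o['clock'],o['tool_pos'].round(5),o['orientation'].round(2),o['force'].round(1))
    if i==0:
        c=cal('wrist'); im=cams.snapshot('wrist'); cv2.imwrite('pics/w7.png',im)
    else: cams.snapshot('top')
E
```

```text
48.5 [ 0.51983 -0.12964  0.18862] [-1.7999e+02 -1.0000e-02  3.0000e-02] [-0.7 -0.1 -6.8]
48.55 [ 0.51986 -0.12964  0.18865] [-1.8e+02 -1.0e-02  4.0e-02] [-0.   0.2 -6.7]
48.6 [ 0.51987 -0.12969  0.18864] [-1.8e+02 -1.0e-02  3.0e-02] [-0.1 -0.  -8. ]
48.65 [ 0.51987 -0.12971  0.18864] [-1.8e+02 -1.0e-02  3.0e-02] [ 0.3 -0.5 -7. ]
```

View pics/w7.png

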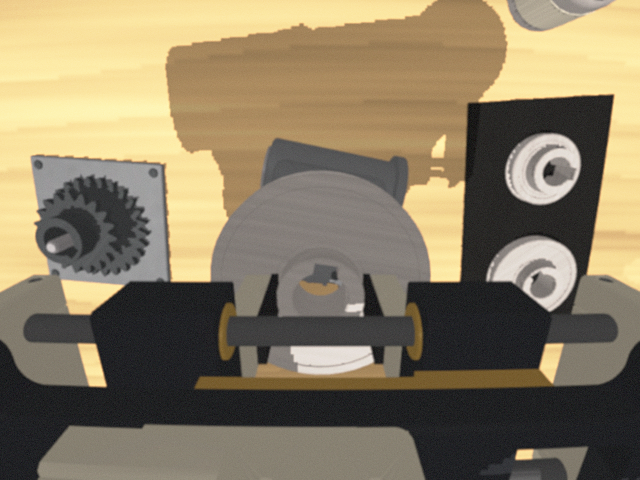

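Call:
play_rows(
  motion=[
    {"x": 0.07,"y": 0,"z": 0.5,"rx": 0,"ry": 0,"rz": 0},
    {"x": 0,"y": 0,"z": 0.5,"rx": 0,"ry": 0,"rz": 0},
    {"x": 0,"y": 0,"z": 0.3,"rx": 0,"ry": 0,"rz": 0},
    {"x": 0,"y": 0,"z": 0.15,"rx": 0,"ry": 0,"rz": 0},
    {"x": 0,"y": 0,"z": 0.12,"rx": 0,"ry": 0,"rz": 0},
    {"x": 0,"y": 0,"z": 0,"rx": 0,"ry": 0,"rz": 0},
    {"x": 0,"y": 0,"z": 0,"rx": 0,"ry": 0,"rz": 0},
  ],
)

```text
clock: 49.58
tool_pos: [0.5218, -0.1302, 0.1497]
orientation: [180.0, -0.0, -0.0]
force: [-0.5, -0.3, -7.6]
opening: 0.0432
gripper_force: 30.0
```

Call:
play_rows(
  motion=[
    {"x": 0,"y": 0,"z": 0.1,"rx": 0,"ry": 0,"rz": 0},
    {"x": 0,"y": 0,"z": 0.1,"rx": 0,"ry": 0,"rz": 0},
    {"x": 0,"y": 0,"z": 0.1,"rx": 0,"ry": 0,"rz": 0},
    {"x": 0,"y": 0,"z": 0,"rx": 0,"ry": 0,"rz": 0},
    {"x": 0,"y": 0,"z": 0,"rx": 0,"ry": 0,"rz": 0},
  ],
)

```text
clock: 50.2
tool_pos: [0.5216, -0.1302, 0.1418]
orientation: [180.0, -0.0, -0.0]
force: [-0.5, 0.2, -7.5]
opening: 0.0431
gripper_force: 30.0
```

Call:
play_rows(
  motion=[
    {"x": 0,"y": 0,"z": 0.2,"rx": 0,"ry": 0,"rz": 0},
    {"x": 0,"y": 0,"z": 0.2,"rx": 0,"ry": 0,"rz": 0},
    {"x": 0,"y": 0,"z": 0.2,"rx": 0,"ry": 0,"rz": 0},
    {"x": 0,"y": 0,"z": 0.2,"rx": 0,"ry": 0,"rz": 0},
    {"x": 0,"y": 0,"z": 0.1,"rx": 0,"ry": 0,"rz": 0},
    {"x": 0,"y": 0,"z": 0.06,"rx": 0,"ry": 0,"rz": 0},
    {"x": 0,"y": 0,"z": 0,"rx": 0,"ry": 0,"rz": 0},
    {"x": 0,"y": 0,"z": 0,"rx": 0,"ry": 0,"rz": 0},
  ],
)

```text
clock: 51.2
tool_pos: [0.5217, -0.1302, 0.118]
orientation: [180.0, -0.0, -0.0]
force: [-0.7, -0.1, -7.7]
opening: 0.043
gripper_force: 30.0
```

Call:
play_rows(
  motion=[
    {"x": 0,"y": 0,"z": 0.04,"rx": 0,"ry": 0,"rz": 0},
    {"x": 0,"y": 0,"z": 0,"rx": 0,"ry": 0,"rz": 0},
    {"x": 0,"y": 0,"z": 0,"rx": 0,"ry": 0,"rz": 0},
  ],
)

```text
clock: 51.58
tool_pos: [0.5217, -0.1302, 0.1169]
orientation: [180.0, -0.0, -0.0]
force: [-0.2, -0.2, -7.1]
opening: 0.0433
gripper_force: 30.0
```

Call:
play_rows(
  motion=[
    {"x": 0,"y": 0,"z": 0,"rx": 0,"ry": 0,"rz": 0},
    {"x": 0,"y": 0,"z": 0,"rx": 0,"ry": 0,"rz": 0},
    {"x": 0,"y": 0,"z": 0,"rx": 0,"ry": 0,"rz": 0},
    {"x": 0,"y": 0,"z": 0,"rx": 0,"ry": 0,"rz": 0},
    {"x": 0,"y": 0,"z": -0.98,"rx": 0,"ry": 0,"rz": 0},
    {"x": 0,"y": 0,"z": -0.98,"rx": 0,"ry": 0,"rz": 0},
    {"x": 0,"y": 0,"z": -0.98,"rx": 0,"ry": 0,"rz": 0},
    {"x": -0.31,"y": 0.94,"z": 0,"rx": 0,"ry": 0,"rz": 0},
    {"x": -0.31,"y": 0.94,"z": 0,"rx": 0,"ry": 0,"rz": 0},
    {"x": -0.31,"y": 0.94,"z": 0,"rx": 0,"ry": 0,"rz": 0},
    {"x": -0.31,"y": 0.94,"z": 0,"rx": 0,"ry": 0,"rz": 0},
    {"x": -0.31,"y": 0.94,"z": 0,"rx": 0,"ry": 0,"rz": 0},
    {"x": -0.31,"y": 0.94,"z": 0,"rx": 0,"ry": 0,"rz": 0},
    {"x": -0.31,"y": 0.94,"z": 0,"rx": 0,"ry": 0,"rz": 0},
    {"x": -0.31,"y": 0.94,"z": 0,"rx": 0,"ry": 0,"rz": 0},
    {"x": -0.31,"y": 0.94,"z": 0,"rx": 0,"ry": 0,"rz": 0},
    {"x": -0.31,"y": 0.94,"z": 0,"rx": 0,"ry": 0,"rz": 0},
    {"x": 0,"y": 0,"z": 0,"rx": 0,"ry": 0,"rz": 0},
    {"x": 0,"y": 0,"z": 0,"rx": 0,"ry": 0,"rz": 0},
  ],
  fingers=1,
)

```text
clock: 53.95
tool_pos: [0.444, -0.3649, 0.1902]
orientation: [-180.0, 0.0, -0.0]
force: [-0.7, 0.1, -0.2]
opening: 0.0878
gripper_force: 0.0
```

```bash
python3 - <<'E'
from h import *
a=cams.snapshot('side')[230:350,330:470]; t=cams.snapshot('top')[190:290,375:475]
cv2.imwrite('pics/s8.png',np.hstack([cv2.resize(a,(466,400),interpolation=cv2.INTER_CUBIC),cv2.resize(t,(330,400)[:1]+(400,),interpolation=cv2.INTER_CUBIC)]))
E
```

```text
(no output)
```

View pics/s8.png

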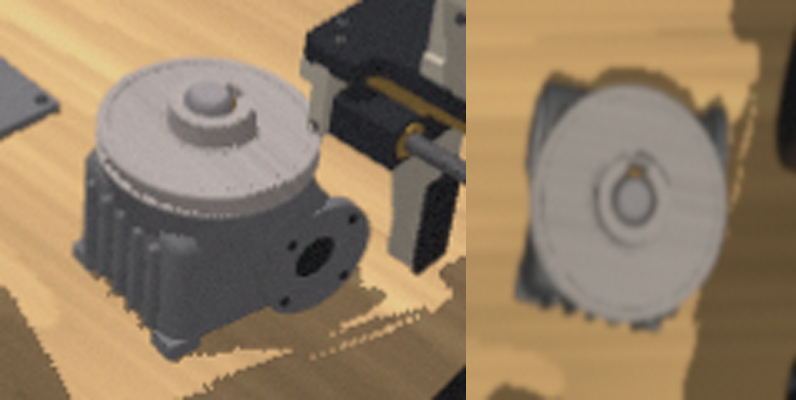

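The largest pulley sits home on the shaft, with the brass key in its keyway (top view, about (426,232)) and the shaft standing slightly above the hub. Next is the medium pulley.

Call:
play_rows(
  motion=[
    {"x": 0.03,"y": 0.03,"z": 1,"rx": 0,"ry": 0,"rz": 0},
    {"x": 0,"y": 0,"z": 1,"rx": 0,"ry": 0,"rz": 0},
    {"x": 0,"y": 0,"z": 1,"rx": 0,"ry": 0,"rz": 0},
    {"x": 0,"y": 0,"z": 1,"rx": 0,"ry": 0,"rz": 0},
    {"x": 0,"y": 0,"z": 1,"rx": 0,"ry": 0,"rz": 0},
    {"x": 0,"y": 0,"z": 1,"rx": 0,"ry": 0,"rz": 0},
    {"x": 0,"y": 0,"z": 0.64,"rx": 0,"ry": 0,"rz": 0},
    {"x": 0,"y": 0,"z": 0,"rx": 0,"ry": 0,"rz": 0},
    {"x": 0,"y": 0,"z": 0,"rx": 0,"ry": 0,"rz": 0},
  ],
)

```text
clock: 55.18
tool_pos: [0.4454, -0.3661, 0.0251]
orientation: [180.0, -0.1, 0.0]
force: [0.4, -0.3, 0.2]
opening: 0.0876
gripper_force: 0.0
```

Call:
play_rows(
  motion=[
    {"x": 0,"y": 0,"z": 0,"rx": 0,"ry": 0,"rz": 0},
    {"x": 0,"y": 0,"z": 0,"rx": 0,"ry": 0,"rz": 0},
    {"x": 0,"y": 0,"z": 0,"rx": 0,"ry": 0,"rz": 0},
    {"x": 0,"y": 0,"z": 0,"rx": 0,"ry": 0,"rz": 0},
    {"x": 0,"y": 0,"z": 0,"rx": 0,"ry": 0,"rz": 0},
  ],
  fingers=-1,
)

```text
clock: 55.8
tool_pos: [0.4447, -0.3659, 0.0243]
orientation: [-180.0, -0.0, -0.0]
force: [0.1, 0.1, 1.8]
opening: 0.0433
gripper_force: 30.2
```

Call:
play_rows(
  motion=[
    {"x": 0,"y": 0,"z": -0.97,"rx": 0,"ry": 0,"rz": 0},
    {"x": 0,"y": 0,"z": -0.97,"rx": 0,"ry": 0,"rz": 0},
    {"x": 0,"y": 0,"z": -0.97,"rx": 0,"ry": 0,"rz": 0},
    {"x": 0,"y": 0,"z": -0.97,"rx": 0,"ry": 0,"rz": 0},
    {"x": 0,"y": 0,"z": -0.97,"rx": 0,"ry": 0,"rz": 0},
    {"x": 0,"y": 0,"z": -0.97,"rx": 0,"ry": 0,"rz": 0},
    {"x": 0,"y": 0,"z": -0.97,"rx": 0,"ry": 0,"rz": 0},
    {"x": 0.06,"y": -0.98,"z": 0,"rx": 0,"ry": 0,"rz": 0},
    {"x": 0.06,"y": -0.98,"z": 0,"rx": 0,"ry": 0,"rz": 0},
    {"x": 0.06,"y": -0.98,"z": 0,"rx": 0,"ry": 0,"rz": 0},
    {"x": 0.06,"y": -0.98,"z": 0,"rx": 0,"ry": 0,"rz": 0},
    {"x": 0.06,"y": -0.98,"z": 0,"rx": 0,"ry": 0,"rz": 0},
    {"x": 0.06,"y": -0.98,"z": 0,"rx": 0,"ry": 0,"rz": 0},
    {"x": 0.06,"y": -0.98,"z": 0,"rx": 0,"ry": 0,"rz": 0},
    {"x": 0.06,"y": -0.98,"z": 0,"rx": 0,"ry": 0,"rz": 0},
    {"x": 0.06,"y": -0.98,"z": 0,"rx": 0,"ry": 0,"rz": 0},
    {"x": 0.06,"y": -0.98,"z": 0,"rx": 0,"ry": 0,"rz": 0},
    {"x": 0.06,"y": -0.98,"z": 0,"rx": 0,"ry": 0,"rz": 0},
    {"x": 0.06,"y": -0.98,"z": 0,"rx": 0,"ry": 0,"rz": 0},
    {"x": 0.06,"y": -0.98,"z": 0,"rx": 0,"ry": 0,"rz": 0},
  ],
)

```text
clock: 58.3
tool_pos: [0.4633, -0.0466, 0.1932]
orientation: [-180.0, 0.1, -0.0]
force: [0.9, 0.3, -4.3]
opening: 0.0437
gripper_force: 30.0
```

Call:
play_rows(
  motion=[
    {"x": 0.06,"y": -0.98,"z": 0,"rx": 0,"ry": 0,"rz": 0},
    {"x": 0.06,"y": -0.98,"z": 0,"rx": 0,"ry": 0,"rz": 0},
    {"x": 0.06,"y": -0.98,"z": 0,"rx": 0,"ry": 0,"rz": 0},
    {"x": 0.06,"y": -0.98,"z": 0,"rx": 0,"ry": 0,"rz": 0},
    {"x": 0.06,"y": -0.98,"z": 0,"rx": 0,"ry": 0,"rz": 0},
    {"x": 0.06,"y": -0.98,"z": 0,"rx": 0,"ry": 0,"rz": 0},
    {"x": 0.06,"y": -0.98,"z": 0,"rx": 0,"ry": 0,"rz": 0},
    {"x": 0.06,"y": -0.98,"z": 0,"rx": 0,"ry": 0,"rz": 0},
    {"x": 0.06,"y": -0.98,"z": 0,"rx": 0,"ry": 0,"rz": 0},
    {"x": 0.06,"y": -0.98,"z": 0,"rx": 0,"ry": 0,"rz": 0},
    {"x": 0.06,"y": -0.98,"z": 0,"rx": 0,"ry": 0,"rz": 0},
    {"x": 0.06,"y": -0.98,"z": 0,"rx": 0,"ry": 0,"rz": 0},
    {"x": 0.06,"y": -0.98,"z": 0,"rx": 0,"ry": 0,"rz": 0},
    {"x": 0.06,"y": -0.98,"z": 0,"rx": 0,"ry": 0,"rz": 0},
    {"x": 0.06,"y": -0.98,"z": 0,"rx": 0,"ry": 0,"rz": 0},
    {"x": 0.06,"y": -0.98,"z": 0,"rx": 0,"ry": 0,"rz": 0},
    {"x": 0.06,"y": -0.98,"z": 0,"rx": 0,"ry": 0,"rz": 0},
    {"x": 0,"y": 0,"z": 0,"rx": 0,"ry": 0,"rz": 0},
    {"x": 0,"y": 0,"z": 0,"rx": 0,"ry": 0,"rz": 0},
  ],
)

```text
clock: 60.68
tool_pos: [0.4897, 0.3693, 0.1938]
orientation: [180.0, 0.0, -0.0]
force: [-0.5, -0.1, -5.1]
opening: 0.0434
gripper_force: 30.0
```

Call:
play_rows(
  motion=[
    {"x": 0,"y": -0.15,"z": 1,"rx": 0,"ry": 0,"rz": 0},
    {"x": 0,"y": 0,"z": 1,"rx": 0,"ry": 0,"rz": 0},
    {"x": 0,"y": 0,"z": 1,"rx": 0,"ry": 0,"rz": 0},
    {"x": 0,"y": 0,"z": 0.5,"rx": 0,"ry": 0,"rz": 0},
    {"x": 0,"y": 0,"z": 0.3,"rx": 0,"ry": 0,"rz": 0},
    {"x": 0,"y": 0,"z": 0.3,"rx": 0,"ry": 0,"rz": 0},
    {"x": 0,"y": 0,"z": 0,"rx": 0,"ry": 0,"rz": 0},
    {"x": 0,"y": 0,"z": 0,"rx": 0,"ry": 0,"rz": 0},
  ],
)

```text
clock: 61.68
tool_pos: [0.4902, 0.3731, 0.0921]
orientation: [-180.0, -0.0, -0.0]
force: [-0.2, -0.7, -5.2]
opening: 0.0434
gripper_force: 30.0
```

Call:
play_rows(
  motion=[
    {"x": 0,"y": 0,"z": 0.6,"rx": 0,"ry": 0,"rz": 0},
    {"x": 0,"y": 0,"z": 0.6,"rx": 0,"ry": 0,"rz": 0},
    {"x": 0,"y": 0,"z": 0.6,"rx": 0,"ry": 0,"rz": 0},
    {"x": 0,"y": 0,"z": 0.4,"rx": 0,"ry": 0,"rz": 0},
    {"x": 0,"y": 0,"z": 0.3,"rx": 0,"ry": 0,"rz": 0},
    {"x": 0,"y": 0,"z": 0,"rx": 0,"ry": 0,"rz": 0},
    {"x": 0,"y": 0,"z": 0,"rx": 0,"ry": 0,"rz": 0},
  ],
)

```text
clock: 62.55
tool_pos: [0.4901, 0.3731, 0.0291]
orientation: [-180.0, -0.0, -0.0]
force: [-0.4, 0.1, -4.0]
opening: 0.0434
gripper_force: 30.0
```

Call:
play_rows(
  motion=[
    {"x": 0,"y": 0,"z": 0,"rx": 0,"ry": 0,"rz": 0},
    {"x": 0,"y": 0,"z": 0,"rx": 0,"ry": 0,"rz": 0},
    {"x": 0,"y": 0,"z": 0,"rx": 0,"ry": 0,"rz": 0},
    {"x": 0,"y": 0,"z": 0,"rx": 0,"ry": 0,"rz": 0},
    {"x": 0,"y": 0,"z": -0.92,"rx": 0,"ry": 0,"rz": 0},
    {"x": 0,"y": 0,"z": -0.92,"rx": 0,"ry": 0,"rz": 0},
    {"x": 0,"y": 0,"z": -0.92,"rx": 0,"ry": 0,"rz": 0},
    {"x": 0,"y": 0,"z": -0.92,"rx": 0,"ry": 0,"rz": 0},
    {"x": 0,"y": 0,"z": -0.92,"rx": 0,"ry": 0,"rz": 0},
    {"x": 0,"y": 0,"z": -0.92,"rx": 0,"ry": 0,"rz": 0},
    {"x": 0,"y": 0,"z": -0.92,"rx": 0,"ry": 0,"rz": 0},
    {"x": 0.1,"y": 0.97,"z": 0,"rx": 0,"ry": 0,"rz": 0},
    {"x": 0.1,"y": 0.97,"z": 0,"rx": 0,"ry": 0,"rz": 0},
    {"x": 0.1,"y": 0.97,"z": 0,"rx": 0,"ry": 0,"rz": 0},
    {"x": 0.1,"y": 0.97,"z": 0,"rx": 0,"ry": 0,"rz": 0},
    {"x": 0.1,"y": 0.97,"z": 0,"rx": 0,"ry": 0,"rz": 0},
    {"x": 0.1,"y": 0.97,"z": 0,"rx": 0,"ry": 0,"rz": 0},
    {"x": 0.1,"y": 0.97,"z": 0,"rx": 0,"ry": 0,"rz": 0},
    {"x": 0.1,"y": 0.97,"z": 0,"rx": 0,"ry": 0,"rz": 0},
    {"x": 0.1,"y": 0.97,"z": 0,"rx": 0,"ry": 0,"rz": 0},
  ],
  fingers=1,
)

```text
clock: 65.05
tool_pos: [0.5125, 0.153, 0.1901]
orientation: [-180.0, -0.0, -0.0]
force: [-0.6, 0.1, -0.2]
opening: 0.0874
gripper_force: 0.0
```

Call:
play_rows(
  motion=[
    {"x": 0.1,"y": 0.97,"z": 0,"rx": 0,"ry": 0,"rz": 0},
    {"x": 0.1,"y": 0.97,"z": 0,"rx": 0,"ry": 0,"rz": 0},
    {"x": 0.1,"y": 0.97,"z": 0,"rx": 0,"ry": 0,"rz": 0},
    {"x": 0.1,"y": 0.97,"z": 0,"rx": 0,"ry": 0,"rz": 0},
    {"x": 0.1,"y": 0.97,"z": 0,"rx": 0,"ry": 0,"rz": 0},
    {"x": 0.1,"y": 0.97,"z": 0,"rx": 0,"ry": 0,"rz": 0},
    {"x": 0.1,"y": 0.97,"z": 0,"rx": 0,"ry": 0,"rz": 0},
    {"x": 0.1,"y": 0.97,"z": 0,"rx": 0,"ry": 0,"rz": 0},
    {"x": 0.1,"y": 0.97,"z": 0,"rx": 0,"ry": 0,"rz": 0},
    {"x": 0.1,"y": 0.97,"z": 0,"rx": 0,"ry": 0,"rz": 0},
    {"x": 0.1,"y": 0.97,"z": 0,"rx": 0,"ry": 0,"rz": 0},
    {"x": 0.1,"y": 0.97,"z": 0,"rx": 0,"ry": 0,"rz": 0},
    {"x": 0.1,"y": 0.97,"z": 0,"rx": 0,"ry": 0,"rz": 0},
    {"x": 0.1,"y": 0.97,"z": 0,"rx": 0,"ry": 0,"rz": 0},
    {"x": 0.1,"y": 0.97,"z": 0,"rx": 0,"ry": 0,"rz": 0},
    {"x": 0.1,"y": 0.97,"z": 0,"rx": 0,"ry": 0,"rz": 0},
    {"x": 0.1,"y": 0.97,"z": 0,"rx": 0,"ry": 0,"rz": 0},
    {"x": 0.1,"y": 0.97,"z": 0,"rx": 0,"ry": 0,"rz": 0},
    {"x": 0.1,"y": 0.97,"z": 0,"rx": 0,"ry": 0,"rz": 0},
    {"x": 0.1,"y": 0.97,"z": 0,"rx": 0,"ry": 0,"rz": 0},
  ],
)

```text
clock: 67.55
tool_pos: [0.5616, -0.332, 0.1899]
orientation: [-180.0, 0.0, -0.0]
force: [0.1, 0.9, -0.5]
opening: 0.0876
gripper_force: 0.0
```

Call:
play_rows(
  motion=[
    {"x": 0.1,"y": 0.97,"z": 0,"rx": 0,"ry": 0,"rz": 0},
    {"x": 0,"y": 0,"z": 0,"rx": 0,"ry": 0,"rz": 0},
    {"x": 0,"y": 0,"z": 0,"rx": 0,"ry": 0,"rz": 0},
  ],
)

```text
clock: 67.92
tool_pos: [0.5644, -0.3549, 0.1898]
orientation: [-180.0, 0.0, -0.0]
force: [0.5, 0.3, 0.2]
opening: 0.0873
gripper_force: 0.0
```

```bash
python3 - <<'E'
from h import *
s=cams.snapshot('side'); t=cams.snapshot('top')
cv2.imwrite('pics/s9.png',np.hstack([cv2.resize(s[150:260,170:300],(400,338),interpolation=cv2.INTER_CUBIC),cv2.resize(t[215:305,140:235],(357,338),interpolation=cv2.INTER_CUBIC)]))
E
```

```text
(no output)
```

View pics/s9.png

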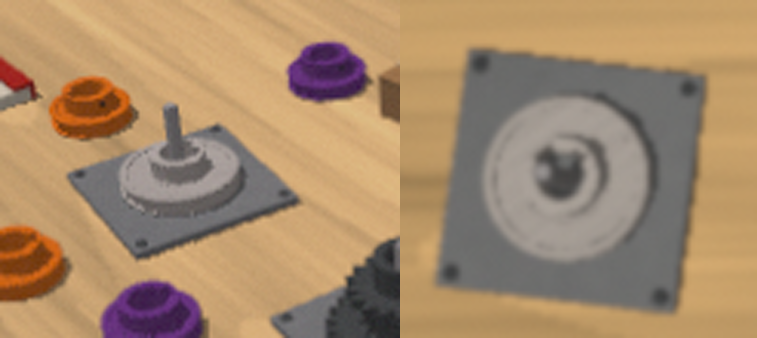

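Medium pulley lies flat on the plate with the rod through its bore (top view, about (184,262)). Next is the small one.

Call:
play_rows(
  motion=[
    {"x": 0.03,"y": 0,"z": 1,"rx": 0,"ry": 0,"rz": 0},
    {"x": 0,"y": 0,"z": 1,"rx": 0,"ry": 0,"rz": 0},
    {"x": 0,"y": 0,"z": 1,"rx": 0,"ry": 0,"rz": 0},
    {"x": 0,"y": 0,"z": 1,"rx": 0,"ry": 0,"rz": 0},
    {"x": 0,"y": 0,"z": 1,"rx": 0,"ry": 0,"rz": 0},
    {"x": 0,"y": 0,"z": 1,"rx": 0,"ry": 0,"rz": 0},
    {"x": 0,"y": 0,"z": 0.63,"rx": 0,"ry": 0,"rz": 0},
    {"x": 0,"y": 0,"z": 0,"rx": 0,"ry": 0,"rz": 0},
    {"x": 0,"y": 0,"z": 0,"rx": 0,"ry": 0,"rz": 0},
  ],
)

```text
clock: 69.15
tool_pos: [0.5663, -0.3548, 0.0254]
orientation: [180.0, -0.1, 0.0]
force: [-0.2, -0.1, 1.4]
opening: 0.0878
gripper_force: 0.0
```

Call:
play_rows(
  motion=[
    {"x": 0,"y": 0,"z": 0,"rx": 0,"ry": 0,"rz": 0},
    {"x": 0,"y": 0,"z": 0,"rx": 0,"ry": 0,"rz": 0},
    {"x": 0,"y": 0,"z": 0,"rx": 0,"ry": 0,"rz": 0},
    {"x": 0,"y": 0,"z": 0,"rx": 0,"ry": 0,"rz": 0},
    {"x": 0,"y": 0,"z": 0,"rx": 0,"ry": 0,"rz": 0},
  ],
  fingers=-1,
)

```text
clock: 69.78
tool_pos: [0.5655, -0.3547, 0.0244]
orientation: [180.0, -0.0, -0.0]
force: [0.5, 1.2, 1.8]
opening: 0.0434
gripper_force: 30.2
```

Call:
play_rows(
  motion=[
    {"x": 0,"y": 0,"z": -0.97,"rx": 0,"ry": 0,"rz": 0},
    {"x": 0,"y": 0,"z": -0.97,"rx": 0,"ry": 0,"rz": 0},
    {"x": 0,"y": 0,"z": -0.97,"rx": 0,"ry": 0,"rz": 0},
    {"x": 0,"y": 0,"z": -0.97,"rx": 0,"ry": 0,"rz": 0},
    {"x": 0,"y": 0,"z": -0.97,"rx": 0,"ry": 0,"rz": 0},
    {"x": 0,"y": 0,"z": -0.97,"rx": 0,"ry": 0,"rz": 0},
    {"x": 0,"y": 0,"z": -0.97,"rx": 0,"ry": 0,"rz": 0},
    {"x": -0.1,"y": -0.98,"z": 0,"rx": 0,"ry": 0,"rz": 0},
    {"x": -0.1,"y": -0.98,"z": 0,"rx": 0,"ry": 0,"rz": 0},
    {"x": -0.1,"y": -0.98,"z": 0,"rx": 0,"ry": 0,"rz": 0},
    {"x": -0.1,"y": -0.98,"z": 0,"rx": 0,"ry": 0,"rz": 0},
    {"x": -0.1,"y": -0.98,"z": 0,"rx": 0,"ry": 0,"rz": 0},
    {"x": -0.1,"y": -0.98,"z": 0,"rx": 0,"ry": 0,"rz": 0},
    {"x": -0.1,"y": -0.98,"z": 0,"rx": 0,"ry": 0,"rz": 0},
    {"x": -0.1,"y": -0.98,"z": 0,"rx": 0,"ry": 0,"rz": 0},
    {"x": -0.1,"y": -0.98,"z": 0,"rx": 0,"ry": 0,"rz": 0},
    {"x": -0.1,"y": -0.98,"z": 0,"rx": 0,"ry": 0,"rz": 0},
    {"x": -0.1,"y": -0.98,"z": 0,"rx": 0,"ry": 0,"rz": 0},
    {"x": -0.1,"y": -0.98,"z": 0,"rx": 0,"ry": 0,"rz": 0},
    {"x": -0.1,"y": -0.98,"z": 0,"rx": 0,"ry": 0,"rz": 0},
  ],
)

```text
clock: 72.28
tool_pos: [0.5316, -0.0349, 0.1929]
orientation: [-180.0, 0.1, -0.0]
force: [-0.5, 0.3, -2.4]
opening: 0.0433
gripper_force: 30.0
```

Call:
play_rows(
  motion=[
    {"x": -0.1,"y": -0.98,"z": 0,"rx": 0,"ry": 0,"rz": 0},
    {"x": -0.1,"y": -0.98,"z": 0,"rx": 0,"ry": 0,"rz": 0},
    {"x": -0.1,"y": -0.98,"z": 0,"rx": 0,"ry": 0,"rz": 0},
    {"x": -0.1,"y": -0.98,"z": 0,"rx": 0,"ry": 0,"rz": 0},
    {"x": -0.1,"y": -0.98,"z": 0,"rx": 0,"ry": 0,"rz": 0},
    {"x": -0.1,"y": -0.98,"z": 0,"rx": 0,"ry": 0,"rz": 0},
    {"x": -0.1,"y": -0.98,"z": 0,"rx": 0,"ry": 0,"rz": 0},
    {"x": -0.1,"y": -0.98,"z": 0,"rx": 0,"ry": 0,"rz": 0},
    {"x": -0.1,"y": -0.98,"z": 0,"rx": 0,"ry": 0,"rz": 0},
    {"x": -0.1,"y": -0.98,"z": 0,"rx": 0,"ry": 0,"rz": 0},
    {"x": -0.1,"y": -0.98,"z": 0,"rx": 0,"ry": 0,"rz": 0},
    {"x": -0.1,"y": -0.98,"z": 0,"rx": 0,"ry": 0,"rz": 0},
    {"x": -0.1,"y": -0.98,"z": 0,"rx": 0,"ry": 0,"rz": 0},
    {"x": -0.1,"y": -0.98,"z": 0,"rx": 0,"ry": 0,"rz": 0},
    {"x": -0.1,"y": -0.98,"z": 0,"rx": 0,"ry": 0,"rz": 0},
    {"x": -0.1,"y": -0.98,"z": 0,"rx": 0,"ry": 0,"rz": 0},
    {"x": 0,"y": -0.5,"z": 0,"rx": 0,"ry": 0,"rz": 0},
    {"x": 0,"y": 0,"z": 0,"rx": 0,"ry": 0,"rz": 0},
    {"x": 0,"y": 0,"z": 0,"rx": 0,"ry": 0,"rz": 0},
  ],
)

```text
clock: 74.65
tool_pos: [0.4931, 0.3678, 0.194]
orientation: [180.0, 0.0, -0.0]
force: [-0.3, 1.0, -2.2]
opening: 0.0435
gripper_force: 30.0
```

Call:
play_rows(
  motion=[
    {"x": -0.12,"y": -0.21,"z": 1,"rx": 0,"ry": 0,"rz": 0},
    {"x": 0,"y": 0,"z": 1,"rx": 0,"ry": 0,"rz": 0},
    {"x": 0,"y": 0,"z": 1,"rx": 0,"ry": 0,"rz": 0},
    {"x": 0,"y": 0,"z": 0.5,"rx": 0,"ry": 0,"rz": 0},
    {"x": 0,"y": 0,"z": 0.3,"rx": 0,"ry": 0,"rz": 0},
    {"x": 0,"y": 0,"z": 0.28,"rx": 0,"ry": 0,"rz": 0},
    {"x": 0,"y": 0,"z": 0,"rx": 0,"ry": 0,"rz": 0},
    {"x": 0,"y": 0,"z": 0,"rx": 0,"ry": 0,"rz": 0},
  ],
)

```text
clock: 75.65
tool_pos: [0.4904, 0.3739, 0.0926]
orientation: [-180.0, -0.0, -0.0]
force: [-0.2, -0.8, -2.4]
opening: 0.0433
gripper_force: 30.0
```

Call:
play_rows(
  motion=[
    {"x": 0,"y": 0,"z": 0.4,"rx": 0,"ry": 0,"rz": 0},
    {"x": 0,"y": 0,"z": 0.4,"rx": 0,"ry": 0,"rz": 0},
    {"x": 0,"y": 0,"z": 0.3,"rx": 0,"ry": 0,"rz": 0},
    {"x": 0,"y": 0,"z": 0.2,"rx": 0,"ry": 0,"rz": 0},
    {"x": 0,"y": 0,"z": 0,"rx": 0,"ry": 0,"rz": 0},
    {"x": 0,"y": 0,"z": 0,"rx": 0,"ry": 0,"rz": 0},
  ],
)

```text
clock: 76.4
tool_pos: [0.4902, 0.3736, 0.0594]
orientation: [-180.0, -0.0, -0.0]
force: [-0.4, 0.6, -2.3]
opening: 0.0432
gripper_force: 30.0
```

Now release, lift clear, and check everything.

Call:
play_rows(
  motion=[
    {"x": 0,"y": 0,"z": 0,"rx": 0,"ry": 0,"rz": 0},
    {"x": 0,"y": 0,"z": 0,"rx": 0,"ry": 0,"rz": 0},
    {"x": 0,"y": 0,"z": 0,"rx": 0,"ry": 0,"rz": 0},
    {"x": 0,"y": 0,"z": 0,"rx": 0,"ry": 0,"rz": 0},
    {"x": 0,"y": 0,"z": -0.9,"rx": 0,"ry": 0,"rz": 0},
    {"x": 0,"y": 0,"z": -0.9,"rx": 0,"ry": 0,"rz": 0},
    {"x": 0,"y": 0,"z": -0.9,"rx": 0,"ry": 0,"rz": 0},
    {"x": 0,"y": 0,"z": -0.9,"rx": 0,"ry": 0,"rz": 0},
    {"x": 0,"y": 0,"z": -0.9,"rx": 0,"ry": 0,"rz": 0},
    {"x": 0,"y": 0,"z": -0.9,"rx": 0,"ry": 0,"rz": 0},
    {"x": -1,"y": 0,"z": 0,"rx": 0,"ry": 0,"rz": 0},
    {"x": -1,"y": 0,"z": 0,"rx": 0,"ry": 0,"rz": 0},
    {"x": -1,"y": 0,"z": 0,"rx": 0,"ry": 0,"rz": 0},
    {"x": 0,"y": 0,"z": 0,"rx": 0,"ry": 0,"rz": 0},
    {"x": 0,"y": 0,"z": 0,"rx": 0,"ry": 0,"rz": 0},
  ],
  fingers=1,
)

```text
clock: 78.28
tool_pos: [0.4154, 0.3738, 0.1948]
orientation: [-180.0, -0.0, 0.0]
force: [-0.6, -0.4, 1.0]
opening: 0.0877
gripper_force: 0.0
```

```bash
python3 - <<'E'
from h import *
s=cams.snapshot('side'); c=cal('wrist'); w=cams.snapshot('wrist')
u,v=map(int,proj(c,[.49,.373,.04])); print(u,v)
cv2.imwrite('pics/s10.png',np.hstack([cv2.resize(s[140:360,165:485],(480,330)),cv2.resize(w[max(v-90,0):v+90,u-80:u+80],(293,330))]))
E
```

```text
322 137
```

View pics/s10.png

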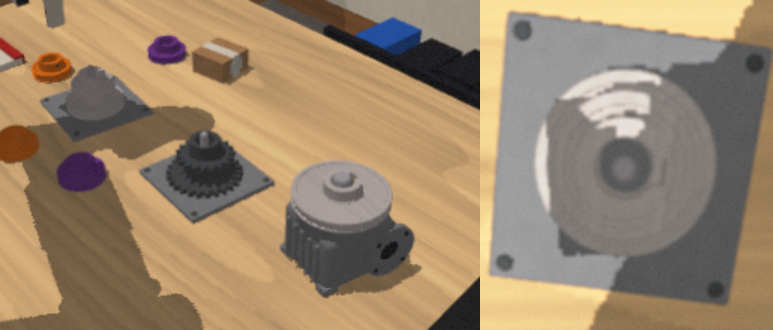

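The final views show the medium and small pulleys stacked level round the rod, the largest pulley home on the gearbox, and the bystanders in place. I hand the job in.

```bash
python3 -c "
from plant import workorder
print(workorder.close_job())"
```

```text
the job is handed in; nothing more can be done
None
```

I handed the job in at about 78 s: the largest pulley is home on the gearbox shaft with its keyway over the key, the medium and small pulleys are back on the stand in order, and the bystanders look undisturbed (no verdict was returned).

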